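# Lock the die cap onto the clay extruder

## Robot

A 6-joint arm with a two-finger parallel gripper is mounted at the origin on the work surface. World frame = base frame: x ahead of the robot, y to its left, z up, the work surface at z = 0. Lengths are in m, angles in rad, forces in N, time in s.
With the tool pointing down it reaches from about 0.3 to 0.775 m from the base axis. Payload 14.6 kg.
Tool frame: the origin (TCP) lies at the very end of the fingers, on their centre line; the grasp point (between the pads) lies 19 mm behind it; z points along the fingers, y is the direction in which the jaws open and shut (so a half turn about z gives the same grasp; the last joint's range is limited). The gripper opens to 94 mm and grips with 3 to 60 N. Pads are 16 mm wide; open, the fingers measure 119 mm over their backs; the gripper's body (75 mm by 177 mm) begins 78 mm behind the grasp point.
Start: joints at [-1.204, 0.3, 1.521, -0, 1.321, -0.067], TCP at [0.231, -0.499, 0.205] pointing down, gripper open.
Joint ranges: [-3.03, 3.03], [-0.79, 2.21], [0.23, 2.52], [-1.04, 4.18], [0, 3.07], [-2.55, 2.55]. Speed limits (rad/s): [2.22, 2.22, 2.57, 3.14, 3.14, 3.14].

## Interface

Orientations are given as [roll, pitch, yaw] about the fixed x, y, z axes, in that order (R = Rz(yaw) Ry(pitch) Rx(roll)).
In Python, from station import ctrl, vision, ticket gives the robot as it stands.
- The arm moves only by the tool step_arm, never from a script. Its argument "steps" is a list of rows, each an object of numbers: "x", "y", "z": the shift along the tool's x, y, z in m; "ax", "ay", "az": the turn, a rotation vector about the tool's x, y, z in degrees; "claw": the finger opening in m, from 0 to 0.094. A call has 1 to 5 rows; each row shifts and turns the pose as measured when the row begins, along the tool's axes as they then stand; what a row does not reach is not made up. A row lasts 1/12 s, in which the tool goes at most 41.7 mm and 7.16 degrees, less where a joint would pass 70% of its speed; a pose out of reach is approached as far as the arm can. A call with a gripper value outside its range is refused whole. The fingers move at their own pace and stop on an object; "grip_force" is the grip in N (left out, the last holds). Time passes only in rows, so rows that do not move let the fingers close. It gives the time, the measured TCP pose, the force and the opening at its end, in the units of the state.
- ctrl.get_obs(): the state, without advancing time (a new reading comes with each control period).
- vision.camera(name): name is "scene" or "top" or "wrist"; returns (picture, depth): 480x640x3 uint8, red, green, blue; 480x640 float32, m along the optical axis (not along the pixel's ray), 0 where there is no reading.
- vision.camera_params(name): a dict with "fov_y" (degrees; the focal length in pixels is half the picture's height over the tangent of half this angle, whatever the lens; pixels are square), "cx", "cy" (the principal point, pixels), "origin" and "attitude" of the camera in the world; the wrist camera has in their place "mount" (4x4, takes a point from camera to tool coordinates, whose origin is the TCP and whose axes are the flange's). Camera axes: x right, y up, looking along -z (the intrinsics and any distortion apply to the point x, -y, -z); pixel columns grow to the right and rows downward; lengths in m; the calibration is good to about 2 mm. A picture is of the moment at which its call begins: read the wrist's pose just before it. camera_params takes no time and is no camera call.
- ticket.hand_in(): hands the job in, once; it reports no verdict.
The state is a dict: "time_s": time; "qpos": joint angles; "joint_vel": joint speeds; "tau": joint torques, N m; "ee_pos": TCP position; "eef_rot": TCP orientation; "force": force on the tool from outside, world axes, zero at the start; "moment": the same for the moment, N m; "grip_width": finger opening in m.
Only numpy, scipy, OpenCV 4.12 (cv2) and the standard library are available. Lean on these libraries where they do the work, as an engineer would, in place of code of your own. Each camera call takes 0.05 s, during which the arm holds its last target.

## Task

Close the bench clay extruder: put the loose metal die cap into the extruder's mouth with its two lugs through the two slots, press it in against the spring, turn it about a quarter turn clockwise (seen from above) up to its stop and let it spring up so that it is locked. Work by feel and gently, never forcing the cap against the extruder, leave the bowl, jar and pot where they are, and let go of the cap at the end.

Things in the scene. Friction and masses are not known exactly. Their poses are not given: they have to be found in the camera images.
- cap: Loose bare-metal die cap, 0.25 kg, upright on the bench. Origin: centre of its underside, z up its axis. Bottom to top: round plug 40 mm in diameter, 27.5 mm tall, its lowest 6 mm tapering to 32 mm; flange 66 mm in diameter at 27.5 to 33.5 mm; bridge handle. Two pin lugs on the plug, see cap_lugs. A half turn of the cap makes no difference.
- cap_grip (a point): Centre of the cap's handle bar, on the cap's axis, 56 mm above its underside, axes as the cap's. The bar is 60 mm long along x (in line with the lugs), 16 mm thick along y, from 43 to 69 mm above the underside; under each end a post 12 mm long joins it to the flange.
- extruder: Bench clay extruder fixed to the bench: upright round steel barrel 80 mm in diameter on a square grey foot 130 mm wide, 12 mm high; open mouth at the top, 140 mm above the bench. Origin: centre of the foot's underside, z up. A spring follower (dark disc) lies 14 mm inside the mouth; it pushes the cap up with 3 N at first touch and 1 N more per mm.
- mouth (a point): Centre of the mouth, level with the top of its collar, axes as the extruder's. Collar 9 mm thick, bore 44 mm, two opposite slots 11.5 mm wide reaching 29.5 mm from the axis. The slots are not along x: the collar is clamped at an unmeasured angle, 0.1 to 1.1 rad counterclockwise (from above) of it; look or feel for them. Lugs resting on the collar: cap underside 7 mm below the mouth.
- bowl: White ceramic bowl 100 mm in diameter, 55 mm high, on the bench; a bystander. Origin at the centre of its underside.
- jar: White plastic jar with lid, 64 mm in diameter, 85 mm high; a bystander. Origin at the centre of its underside.
- pot: Small terracotta pot 72 mm in diameter, 80 mm high; a bystander. Origin at the centre of its underside.
- cap_lugs (a point): Point on the cap's axis midway between its two round pin lugs, 11.5 mm above its underside, axes as the cap's. The lugs stick out of the plug along +x and -x, to 28 mm from the axis; each is 9 mm in diameter (7 to 16 mm above the underside).
- lock_seat (a point): On the barrel's axis, 22 mm below the mouth, axes as the extruder's: where the cap's underside is when locked, lugs up in two 3 mm deep pockets under the collar. Pressed in 25 mm below the mouth the lugs are free to turn; at 27.5 mm the flange bottoms on the collar (spring 16.5 N). From the slots it turns only clockwise from above, 1.4 rad, to a hard stop at the pockets.
Not all that is in view belongs to the job. Leave any blue or pink look-alike of the cap alone.

How it is judged:
On the way, in this order (a step that is already met when the one before it is completed fails the run):
1. the cap's lugs are down in the slots of the mouth (z of cap in the frame of mouth between -0.03 and -0.011 m and horizontal distance between cap and mouth below 0.005 m), for 0.05 s.
2. the cap is pressed in until its lugs are below the collar (z of cap in the frame of mouth below -0.0235 m and horizontal distance between cap and mouth below 0.005 m), for 0.05 s.
At the end, for the whole second after the job is handed in: The cap sits upright (within 0.08 rad) in the mouth, its axis within 4 mm of the barrel's, turned and sprung up into the locking pockets (underside 20.2 to 23.3 mm below the mouth; unlocked it springs up to 14 mm or stays lower than 23.5 mm), at rest and released (z of cap in the frame of mouth between -0.0233 and -0.0202 m and horizontal distance between cap and mouth below 0.004 m and angle between cap's own z axis and vertical below 0.08 rad and linear speed of cap below 0.02 m/s and contact force between the fingers and cap below 0.2 N); the robot touches nothing.
It fails at once if the cap is forced against the extruder with more than 45 N (contact force between cap and extruder above 45 N).
It fails at once if the bowl, jar or pot is displaced by more than 20 mm (distance of any of bowl, jar, pot from where it was at the start of the episode above 0.02 m).
It also fails if it takes over 72 s, if anything falls off the work surface, if the arm or the gripper's body presses on something with over 40 N, if the wrist force passes 120 N, or if a joint passes its speed limit or range.

## Working session

There is one attempt and no reset: what is moved stays moved. The work goes in short steps, Python scripts to look and compute and a tool call to move; the robot and the scene stay as the last step left them, time stands still between calls to the robot, and variables do not carry over. Pictures are saved under pics/ and viewed, and the job is handed in when it is done.

Besides the shell and the picture viewer there is one more tool, called after "Emit:" as a command line: name --argument value ..., lists and objects as JSON in quotes. step_arm: Moves the arm, as the interface text tells. Its arguments: {"type":"object","properties":{"steps":{"type":"array"},"grip_force":{"type":"number"}},"required":["steps"]}

```bash
ls; mkdir -p pics; cat > h.py <<'E'
import numpy as np, cv2
from station import ctrl, vision, ticket
E
python3 - <<'E'
from h import *
np.set_printoptions(precision=4,suppress=True)
print(ctrl.get_obs())
for n in ["scene","top","wrist"]:
    print(n,vision.camera_params(n))
for n in ["scene","top"]:
    p,d=vision.camera(n); np.savez(f"pics/{n}0.npz",p=p,d=d); cv2.imwrite(f"pics/{n}0.png",p[:,:,::-1])
E
```

```text
pics
{'time_s': 0.0, 'qpos': array([-1.2036,  0.3005,  1.5216, -0.    ,  1.3207, -0.0666]), 'joint_vel': array([-0.0016, -0.    , -0.0011,  0.0008,  0.0003,  0.0001]), 'tau': array([  0.0009, -53.1813, -35.2738,   0.0708,   0.0245,  -0.0001]), 'ee_pos': array([ 0.2311, -0.4988,  0.2049]), 'eef_rot': array([-3.1404, -0.0001,  0.4338]), 'force': array([-0.9694, -0.7489, -0.2008]), 'moment': array([ 0.0451,  0.0371, -0.0055]), 'grip_width': 0.09415743951966267}
scene {'fov_y': 55.25324308103504, 'cx': 317.1928290100281, 'cy': 240.7118042229916, 'origin': array([ 1.4197, -0.0999,  0.9294]), 'attitude': array([0.8093, 0.0026, 1.469 ])}
top {'fov_y': 52.77724212667439, 'cx': 312.47868862245036, 'cy': 239.12758172350314, 'origin': array([ 0.4352, -0.007 ,  1.3657]), 'attitude': array([ 0.1044,  0.0149, -1.5878])}
wrist {'fov_y': 64.10550694020684, 'cx': 317.79427968888456, 'cy': 239.62460239108603, 'mount': array([[ 0.0004,  0.9739,  0.2271,  0.0668],
       [ 1.    , -0.0003, -0.0008, -0.0005],
       [-0.0007,  0.2271, -0.9739, -0.179 ],
       [ 0.    ,  0.    ,  0.    ,  1.    ]])}
```

View pics/scene0.png

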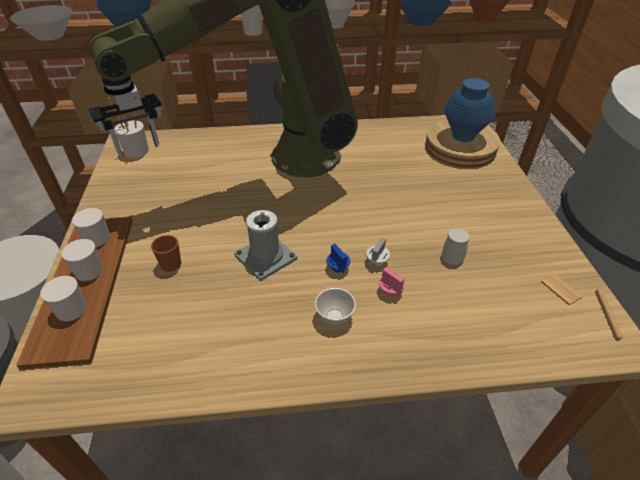

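View pics/top0.png

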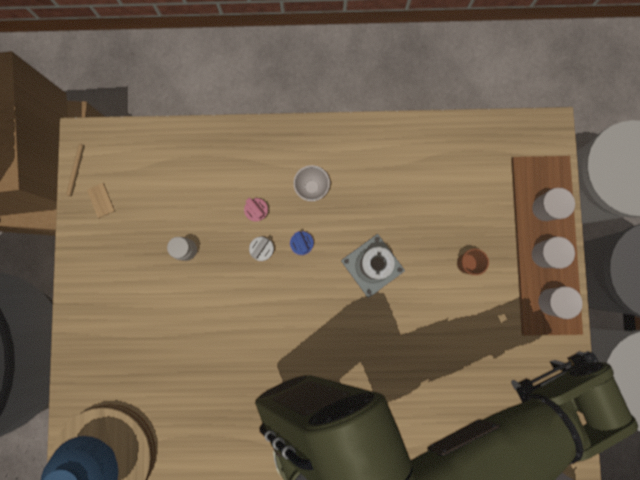

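Three cap-like things are in view: silver at scene (378,254) / top (261,249), blue at (338,260) / (302,242) and pink at (392,285) / (257,208). The bare-metal silver one fits the description. I'll check it in a close crop.

```bash
cat >> h.py <<'E'
from scipy.spatial.transform import Rotation as R
np.set_printoptions(precision=4,suppress=True)
def cam(name,obs=None):
    P=vision.camera_params(name); f=240/np.tan(np.radians(P['fov_y']/2))
    if 'mount' in P:
        T=np.eye(4);T[:3,:3]=R.from_euler('xyz',obs['eef_rot']).as_matrix();T[:3,3]=obs['ee_pos'];T=T@P['mount']
    else:
        T=np.eye(4);T[:3,:3]=R.from_euler('xyz',P['attitude']).as_matrix();T[:3,3]=P['origin']
    return f,P['cx'],P['cy'],T
def ray(C,u,v):
    f,cx,cy,T=C; d=np.array([(u-cx)/f,-(v-cy)/f,-1.]); return T[:3,3],T[:3,:3]@d
def onz(C,u,v,z):
    o,d=ray(C,u,v); return o+d*(z-o[2])/d[2]
def cloud(C,D):
    f,cx,cy,T=C; v,u=np.mgrid[:480,:640]
    p=np.stack([(u-cx)/f*D,-(v-cy)/f*D,-D],-1); return p@T[:3,:3].T+T[:3,3]
def proj(C,p):
    f,cx,cy,T=C; q=T[:3,:3].T@(np.asarray(p)-T[:3,3]); return cx+f*q[0]/-q[2], cy-f*q[1]/-q[2]
E
python3 - <<'E'
from h import *
a=np.load('pics/top0.npz'); p=a['p'];d=a['d']
c1=cv2.resize(p[215:275,225:325],None,fx=8,fy=8,interpolation=cv2.INTER_CUBIC)[:,:,::-1]
c2=cv2.resize(p[225:305,330:430],None,fx=7,fy=7,interpolation=cv2.INTER_CUBIC)[:,:,::-1]
cv2.imwrite('pics/c1.png',c1);cv2.imwrite('pics/c2.png',c2)
C=cam('top');W=cloud(C,d)
for n,(u,v,z) in dict(cap=(262,247,.069),blue=(302,242,.069),pink=(257,208,.069),mouth=(379,262,.14),bowl=(312,183,.05),jar=(180,247,.085),pot=(472,261,.08)).items():
    print(n,onz(C,u,v,z),W[v,u])
E
```

```text
cap [0.5526 0.1464 0.069 ] [0.5527 0.1465 0.0681]
blue [0.5641 0.0384 0.069 ] [0.5644 0.0385 0.0666]
pink [0.6593 0.1594 0.069 ] [0.6593 0.1594 0.0689]
mouth [ 0.5026 -0.1582  0.14  ] [ 0.5034 -0.16    0.1258]
bowl [0.7296 0.0089 0.05  ] [0.74   0.0095 0.0037]
jar [0.5552 0.3637 0.085 ] [0.5549 0.3628 0.0881]
pot [ 0.5042 -0.4114  0.08  ] [ 0.5082 -0.4353  0.0042]
```

View pics/c1.png

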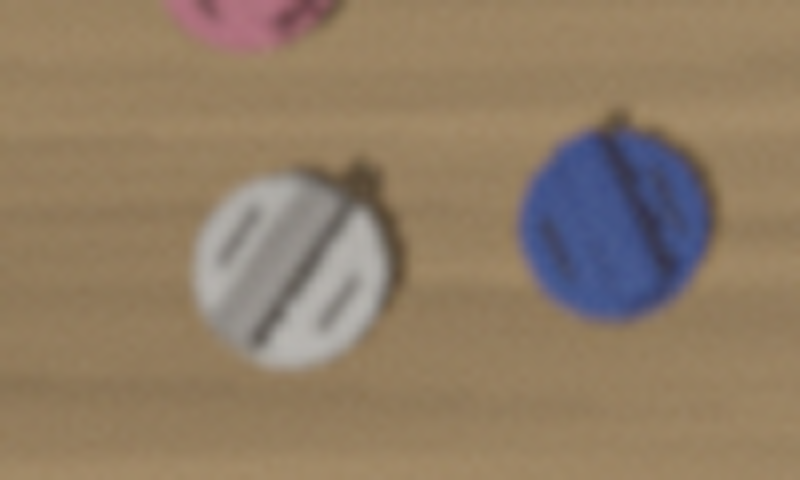

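View pics/c2.png

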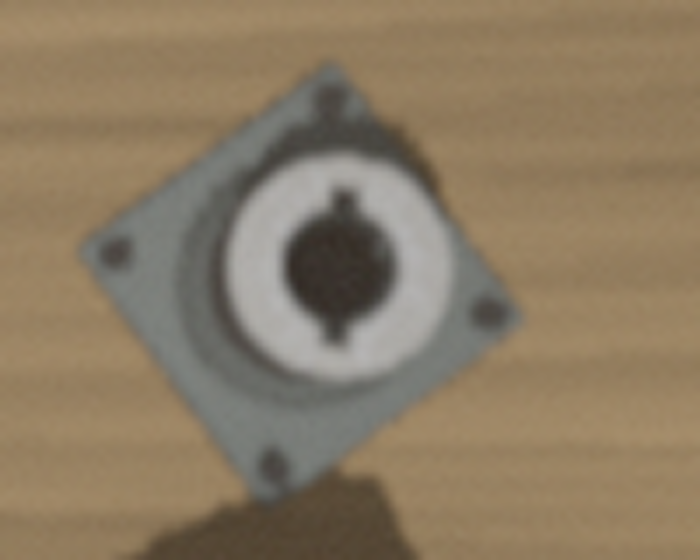

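The crop confirms the choice: a bare-metal cap with its flange centred near top pixel (261.5,248.7) and the bar running lower-left to upper-right. The mouth is at about (379,263), with slots up and down in the picture. Next I'll compute the directions and plan the move to a close view of the mouth.

```bash
cat >> h.py <<'E'
def plan(pos,yaw,n=5,obs=None,vmax=.04):
    """print rows to go to pos, yaw (tool down)"""
    o=obs or ctrl.get_obs(); p=o['ee_pos'].copy(); Rm=R.from_euler('xyz',o['eef_rot'])
    G=R.from_euler('xyz',[np.pi,0,yaw]); out=[]
    # rotate with sign as short way, but step-limited
    for i in range(40):
        d=np.asarray(pos)-p; L=np.linalg.norm(d); w=(Rm.inv()*G).as_rotvec(); A=np.degrees(np.linalg.norm(w))
        if L<5e-4 and A<.1: break
        k=max(1,np.ceil(L/vmax),np.ceil(A/7)); s=Rm.inv().apply(d/k); t=np.degrees(w/k)
        out.append((*(s*1000).round(1),*t.round(2))); p=p+d/k; Rm=Rm*R.from_rotvec(w/k)
    print('from',o['ee_pos'],o['eef_rot'],'t',o['time_s'],'rows',len(out))
    for r in out[:n]: print(r)
E
python3 - <<'E'
from h import *
C=cam('top')
f=lambda x,y,z,s,ox,oy:onz(C,ox+(x+.5)/s-.5,oy+(y+.5)/s-.5,z)
a,b=f(345,195,.14,7,330,225),f(333,342,.14,7,330,225); d=a-b; print('slot',np.arctan2(d[1],d[0]),'mouth',f(342,265,.14,7,330,225),(a+b)/2)
a,b=f(340,195,.069,8,225,215),f(235,330,.069,8,225,215); d=a-b;print('bar',np.arctan2(d[1],d[0]),'cap',f(292,270,.0335,8,225,215))
plan([.503,-.159,.26],0.434,20)
E
```

```text
slot -0.11229781624491739 mouth [ 0.5016 -0.1568  0.14  ] [ 0.5004 -0.1557  0.14  ]
bar -0.6705870583198481 cap [0.5522 0.1532 0.0335]
from [ 0.2311 -0.4988  0.2049] [-3.1405 -0.0001  0.4338] t 0.1 rows 11
(np.float64(35.4), np.float64(-17.6), np.float64(-5.0), np.float64(-0.01), np.float64(-0.0), np.float64(-0.0))
(np.float64(35.4), np.float64(-17.6), np.float64(-5.0), np.float64(-0.01), np.float64(-0.0), np.float64(-0.0))
(np.float64(35.4), np.float64(-17.6), np.float64(-5.0), np.float64(-0.01), np.float64(-0.0), np.float64(-0.0))
(np.float64(35.4), np.float64(-17.6), np.float64(-5.0), np.float64(-0.01), np.float64(-0.0), np.float64(-0.0))
(np.float64(35.4), np.float64(-17.6), np.float64(-5.0), np.float64(-0.01), np.float64(-0.0), np.float64(-0.0))
(np.float64(35.4), np.float64(-17.6), np.float64(-5.0), np.float64(-0.01), np.float64(-0.0), np.float64(-0.0))
(np.float64(35.4), np.float64(-17.6), np.float64(-5.0), np.float64(-0.01), np.float64(-0.0), np.float64(-0.0))
(np.float64(35.4), np.float64(-17.6), np.float64(-5.0), np.float64(-0.01), np.float64(-0.0), np.float64(-0.0))
(np.float64(35.4), np.float64(-17.6), np.float64(-5.0), np.float64(-0.01), np.float64(-0.0), np.float64(-0.0))
(np.float64(35.4), np.float64(-17.6), np.float64(-5.0), np.float64(-0.01), np.float64(-0.0), np.float64(-0.0))
(np.float64(35.4), np.float64(-17.6), np.float64(-5.0), np.float64(-0.01), np.float64(-0.0), np.float64(-0.0))
```

Emit:
step_arm --steps '[{"x": 0.036, "y": -0.018, "z": -0.005}, {"x": 0.036, "y": -0.018, "z": -0.005}, {"x": 0.036, "y": -0.018, "z": -0.005}, {"x": 0.036, "y": -0.018, "z": -0.005}, {"x": 0.036, "y": -0.018, "z": -0.005}]'

```text
validation failed for argument at $.st...
```

Emit:
step_arm --steps '[{"x": 0.036, "y": -0.018, "z": -0.005}, {"x": 0.036, "y": -0.018, "z": -0.005}, {"x": 0.036, "y": -0.018, "z": -0.005}, {"x": 0.036, "y": -0.018, "z": -0.005}, {"x": 0.036, "y": -0.018, "z": -0.005}]'

```text
validation failed for argument at $.st...
```

Emit:
step_arm --steps '[{"x": 0.036, "y": -0.018, "z": -0.005, "ax": 0, "ay": 0, "az": 0, "claw": 0.094}, {"x": 0.036, "y": -0.018, "z": -0.005, "ax": 0, "ay": 0, "az": 0, "claw": 0.094}, {"x": 0.036, "y": -0.018, "z": -0.005, "ax": 0, "ay": 0, "az": 0, "claw": 0.094}, {"x": 0.036, "y": -0.018, "z": -0.005, "ax": 0, "ay": 0, "az": 0, "claw": 0.094}, {"x": 0.036, "y": -0.018, "z": -0.005, "ax": 0, "ay": 0, "az": 0, "claw": 0.094}]'

```text
time_s: 0.52
ee_pos: [0.3558, -0.3398, 0.2274]
eef_rot: [-3.135, 0.001, 0.423]
force: [1.3, -0.7, 0.8]
grip_width: 0.0937
```

Emit:
step_arm --steps '[{"x": 0.036, "y": -0.018, "z": -0.005, "ax": 0, "ay": 0, "az": -7, "claw": 0.094}, {"x": 0.034, "y": -0.022, "z": -0.005, "ax": 0, "ay": 0, "az": -7, "claw": 0.094}, {"x": 0.031, "y": -0.026, "z": -0.005, "ax": 0, "ay": 0, "az": -7, "claw": 0.094}, {"x": 0.028, "y": -0.029, "z": -0.005, "ax": 0, "ay": 0, "az": -7, "claw": 0.094}, {"x": 0.025, "y": -0.032, "z": -0.005, "ax": 0, "ay": 0, "az": -7, "claw": 0.094}]'

```text
time_s: 0.93
ee_pos: [0.3989, -0.1478, 0.252]
eef_rot: [-3.132, -0.004, 1.047]
force: [1.3, 0.0, 0.7]
grip_width: 0.094
```

```bash
python3 - <<'E'
from h import *
plan([.503,-.159,.27],1.6,6)
E
```

```text
from [ 0.3989 -0.1478  0.252 ] [-3.1319 -0.0035  1.0469] t 0.9333 rows 5
(np.float64(8.5), np.float64(19.1), np.float64(-3.8), np.float64(-0.1), np.float64(-0.07), np.float64(-6.34))
(np.float64(6.3), np.float64(19.9), np.float64(-3.7), np.float64(-0.1), np.float64(-0.07), np.float64(-6.34))
(np.float64(4.1), np.float64(20.5), np.float64(-3.7), np.float64(-0.1), np.float64(-0.07), np.float64(-6.34))
(np.float64(1.8), np.float64(20.8), np.float64(-3.7), np.float64(-0.1), np.float64(-0.07), np.float64(-6.34))
(np.float64(-0.5), np.float64(20.9), np.float64(-3.6), np.float64(-0.1), np.float64(-0.07), np.float64(-6.34))
```

Emit:
step_arm --steps '[{"x": 0.0085, "y": 0.019, "z": -0.004, "ax": 0, "ay": 0, "az": -6.5, "claw": 0.094}, {"x": 0.006, "y": 0.02, "z": -0.004, "ax": -0.1, "ay": 0, "az": -6.5, "claw": 0.094}, {"x": 0.004, "y": 0.0205, "z": -0.004, "ax": -0.1, "ay": -0.1, "az": -6.5, "claw": 0.094}, {"x": 0.002, "y": 0.021, "z": -0.004, "ax": -0.1, "ay": -0.1, "az": -6.5, "claw": 0.094}, {"x": -0.0005, "y": 0.021, "z": -0.004, "ax": -0.1, "ay": 0, "az": -6.5, "claw": 0.094}]'

```text
time_s: 1.35
ee_pos: [0.5023, -0.148, 0.2737]
eef_rot: [3.14, -0.003, 1.652]
force: [-0.9, -0.2, -0.1]
grip_width: 0.0939
```

```bash
python3 - <<'E'
from h import *
o=ctrl.get_obs(); p,d=vision.camera('wrist'); np.savez('pics/w1.npz',p=p,d=d,pos=o['ee_pos'],rot=o['eef_rot']); cv2.imwrite('pics/w1.png',p[:,:,::-1]); print(o['ee_pos'],o['eef_rot'],o['joint_vel'])
plan([.503,-.159,.27],1.8,6)
E
```

```text
[ 0.5023 -0.148   0.2737] [ 3.1405 -0.0032  1.6518] [ 0.1517  0.551  -0.7572  0.01    0.1827 -1.2768]
from [ 0.5048 -0.1482  0.2739] [ 3.1394 -0.0032  1.6614] t 1.4 rows 2
(np.float64(-5.3), np.float64(-1.4), np.float64(1.9), np.float64(0.07), np.float64(-0.09), np.float64(-3.97))
(np.float64(-5.2), np.float64(-1.8), np.float64(1.9), np.float64(0.07), np.float64(-0.09), np.float64(-3.97))
```

View pics/w1.png

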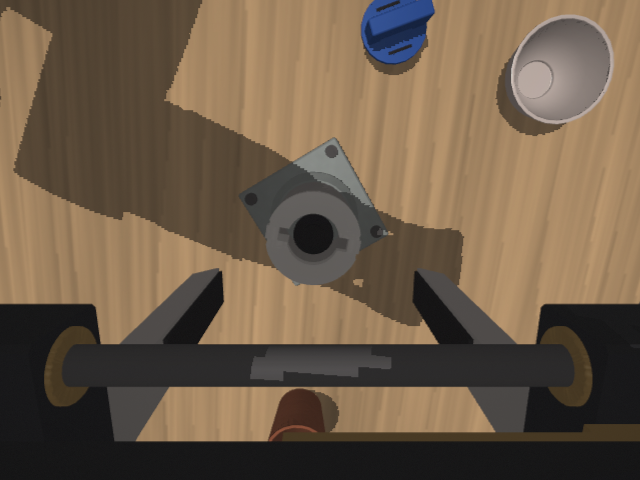

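The mouth is centred near (313,234) and the slots are faintly visible at (284,232) and (342,242). I'll take a settled picture and an enlarged crop.

```bash
python3 - <<'E'
from h import *
o=ctrl.get_obs(); p,d=vision.camera('wrist'); np.savez('pics/w2.npz',p=p,d=d,pos=o['ee_pos'],rot=o['eef_rot']); print(o['ee_pos'],o['eef_rot'],o['joint_vel'])
c=p[170:300,250:380]; c=cv2.resize(c,None,fx=4.6,fy=4.6,interpolation=cv2.INTER_CUBIC).astype(float)*1.8
cv2.imwrite('pics/w2c.png',np.clip(c,0,255).astype(np.uint8)[:,:,::-1])
E
```

```text
[ 0.5048 -0.1482  0.2739] [ 3.1394 -0.0032  1.6614] [-0.0243 -0.0475  0.0841 -0.0018 -0.0299  0.227 ]
```

View pics/w2c.png

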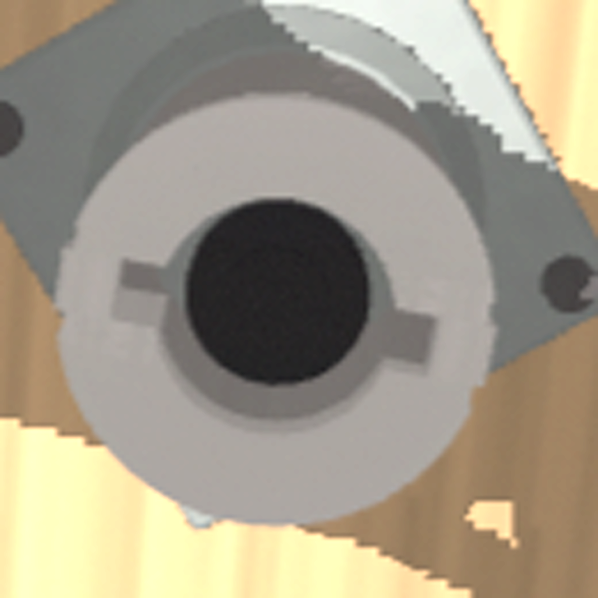

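```bash
python3 - <<'E'
from h import *
a=np.load('pics/w2.npz'); C=cam('wrist',dict(ee_pos=a['pos'],eef_rot=a['rot']))
f=lambda x,y,z=.14:onz(C,250+(x+.5)/4.6-.5,170+(y+.5)/4.6-.5,z)
A,B=f(116,288),f(435,340); d=A-B; print('slot',np.arctan2(d[1],d[0]),np.linalg.norm(d),(A+B)/2)
print('e',[f(*q) for q in ((57,308),(495,308),(276,92),(276,523))])
W=cloud(C,a['d']); m=(abs(W[...,2]-.14)<.006)&(np.hypot(W[...,0]-.502,W[...,1]+.157)<.06)
P=W[m]; print('z',np.median(P[:,2]))
# outer circle fit from mask
mm=m.astype(np.uint8); cs,_=cv2.findContours(mm,cv2.RETR_EXTERNAL,cv2.CHAIN_APPROX_NONE); c=max(cs,key=cv2.contourArea)[:,0]
q=np.array([onz(C,u,v,.14)[:2] for u,v in c]); M=np.c_[2*q,np.ones(len(q))]; s=np.linalg.lstsq(M,(q**2).sum(1),rcond=None)[0]; print('circ',s[:2],np.sqrt(s[2]+s[0]**2+s[1]**2))
plan([.552,.10,.26],2.47,20)
E
```

```text
slot 3.066376492613227 0.058825639779477065 [ 0.5    -0.1536  0.14  ]
e [array([ 0.4602, -0.1561,  0.14  ]), array([ 0.5395, -0.1489,  0.14  ]), array([ 0.4965, -0.1135,  0.14  ]), array([ 0.5034, -0.1935,  0.14  ])]
z 0.13971578990043393
circ [ 0.4996 -0.154 ] 0.039638690929207056
from [ 0.503  -0.1482  0.2732] [ 3.1407 -0.0035  1.6503] t 1.45 rows 7
(np.float64(34.8), np.float64(9.8), np.float64(2.0), np.float64(0.02), np.float64(-0.02), np.float64(-6.71))
(np.float64(33.4), np.float64(13.8), np.float64(2.0), np.float64(0.02), np.float64(-0.02), np.float64(-6.71))
(np.float64(31.6), np.float64(17.6), np.float64(2.0), np.float64(0.02), np.float64(-0.02), np.float64(-6.71))
(np.float64(29.3), np.float64(21.2), np.float64(2.0), np.float64(0.02), np.float64(-0.02), np.float64(-6.71))
(np.float64(26.6), np.float64(24.4), np.float64(1.9), np.float64(0.02), np.float64(-0.02), np.float64(-6.71))
(np.float64(23.6), np.float64(27.4), np.float64(1.9), np.float64(0.02), np.float64(-0.02), np.float64(-6.71))
(np.float64(20.2), np.float64(29.9), np.float64(1.9), np.float64(0.02), np.float64(-0.02), np.float64(-6.71))
```

Slot direction is 3.066 rad and the mouth centre is about (0.500,-0.154). Now to the cap.

Emit:
step_arm --steps '[{"x": 0.035, "y": 0.01, "z": 0.002, "ax": 0, "ay": 0, "az": -7, "claw": 0.094}, {"x": 0.033, "y": 0.014, "z": 0.002, "ax": 0, "ay": 0, "az": -7, "claw": 0.094}, {"x": 0.031, "y": 0.018, "z": 0.002, "ax": 0, "ay": 0, "az": -7, "claw": 0.094}, {"x": 0.029, "y": 0.021, "z": 0.002, "ax": 0, "ay": 0, "az": -7, "claw": 0.094}, {"x": 0.027, "y": 0.024, "z": 0.002, "ax": 0, "ay": 0, "az": -7, "claw": 0.094}]'

```text
time_s: 1.87
ee_pos: [0.535, 0.0287, 0.2612]
eef_rot: [-3.141, -0.005, 2.257]
force: [0.6, -0.7, -0.3]
grip_width: 0.0942
```

```bash
python3 - <<'E'
from h import *
plan([.552,.148,.22],2.47,6)
E
```

```text
from [0.535  0.0287 0.2612] [-3.1406 -0.0047  2.2572] t 1.8667 rows 4
(np.float64(20.3), np.float64(22.2), np.float64(10.4), np.float64(-0.01), np.float64(-0.07), np.float64(-3.05))
(np.float64(19.1), np.float64(23.3), np.float64(10.4), np.float64(-0.01), np.float64(-0.07), np.float64(-3.05))
(np.float64(17.9), np.float64(24.2), np.float64(10.3), np.float64(-0.01), np.float64(-0.07), np.float64(-3.05))
(np.float64(16.6), np.float64(25.2), np.float64(10.3), np.float64(-0.01), np.float64(-0.07), np.float64(-3.05))
```

Emit:
step_arm --steps '[{"x": 0.02, "y": 0.022, "z": 0.01, "ax": 0, "ay": 0, "az": -3, "claw": 0.094}, {"x": 0.019, "y": 0.023, "z": 0.01, "ax": 0, "ay": 0, "az": -3, "claw": 0.094}, {"x": 0.018, "y": 0.024, "z": 0.01, "ax": 0, "ay": -0.1, "az": -3, "claw": 0.094}, {"x": 0.01, "y": 0.015, "z": 0.01, "ax": 0, "ay": -0.1, "az": -3, "claw": 0.094}, {"x": 0, "y": 0, "z": 0, "ax": 0, "ay": 0, "az": 0, "claw": 0.094}]'

```text
time_s: 2.28
ee_pos: [0.5459, 0.1448, 0.2182]
eef_rot: [-3.139, -0.003, 2.476]
force: [0.2, -0.0, 0.4]
grip_width: 0.094
```

```bash
python3 - <<'E'
from h import *
o=ctrl.get_obs(); p,d=vision.camera('wrist'); np.savez('pics/w3.npz',p=p,d=d,pos=o['ee_pos'],rot=o['eef_rot']); print(o['ee_pos'],o['eef_rot'],o['joint_vel']); print(ctrl.get_obs()['ee_pos'])
cv2.imwrite('pics/w3.png',p[:,:,::-1])
C=cam('wrist',o);print(proj(C,[.552,.152,.069]),proj(C,[.552,.152,.0335]))
E
```

```text
[0.5459 0.1448 0.2182] [-3.1394 -0.0034  2.4763] [-0.0128 -0.0291  0.009  -0.0073  0.0214  0.0625]
[0.546  0.1436 0.2191]
(np.float64(327.4299112710347), np.float64(227.774008042008)) (np.float64(326.6187819779181), np.float64(220.61338416408344))
```

View pics/w3.png

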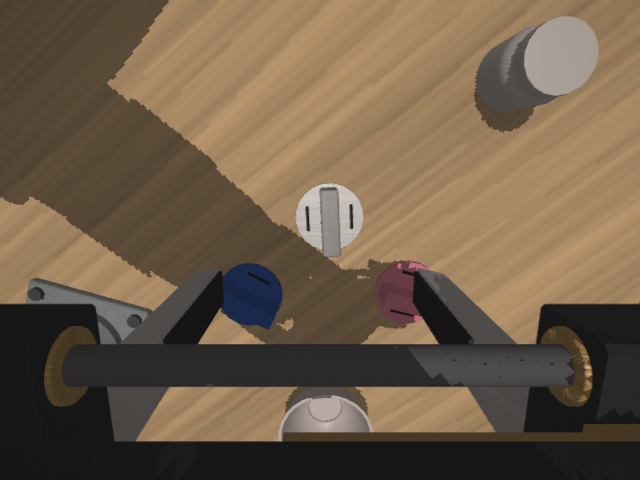

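The metal cap is at (329,217) with its bar nearly along the picture's columns. Blue (251,296) and pink (402,291) are clear of it.

```bash
python3 - <<'E'
from h import *
p=np.load('pics/w3.npz')['p']
c=cv2.resize(p[175:265,285:375],None,fx=6.6,fy=6.6,interpolation=cv2.INTER_CUBIC)
cv2.imwrite('pics/w3c.png',c[:,:,::-1])
E
```

```text
(no output)
```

View pics/w3c.png

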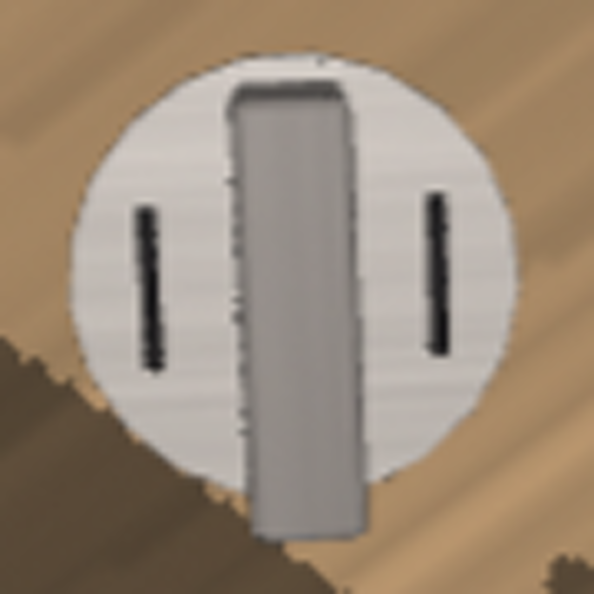

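```bash
python3 - <<'E'
from h import *
a=np.load('pics/w3.npz'); C=cam('wrist',dict(ee_pos=a['pos'],eef_rot=a['rot']))
f=lambda x,y,z:onz(C,285+(x+.5)/6.6-.5,175+(y+.5)/6.6-.5,z)
for A,B,z in (((296,105),(309,539),.069),((146,207),(153,370),.0335),((435,193),(440,354),.0335)):
    A,B=f(*A,z),f(*B,z); d=A-B; print('bar',np.arctan2(d[1],d[0]),np.linalg.norm(d),(A+B)/2)
L,Rr,T=f(70,276,.0335),f(518,276,.0335),f(294,52,.0335); print(np.linalg.norm(L-Rr),(L+Rr)/2,T)
W=cloud(C,a['d']); m=(abs(W[...,2]-.0335)<.008)&(np.hypot(W[...,0]-.552,W[...,1]-.152)<.045); print(np.median(W[m][:,2]))
o,d=C[3][:3,3],0
yaw=2.455
plan([.552,.1525,.15],2.455,8)
E
```

```text
bar 2.5135444347483844 0.05823261001552064 [0.551  0.1561 0.069 ]
bar 2.5128906271509246 0.024084856344625555 [0.5388 0.1387 0.0335]
bar 2.5267044879688187 0.023732489248481297 [0.5629 0.173  0.0335]
0.06520268031451731 [0.5502 0.1564 0.0335] [0.5246 0.1762 0.0335]
0.03321283402298836
from [0.546  0.1436 0.2191] [-3.1397 -0.0028  2.4732] t 2.3333 rows 2
(np.float64(0.3), np.float64(5.4), np.float64(34.6), np.float64(-0.05), np.float64(-0.08), np.float64(0.52))
(np.float64(0.4), np.float64(5.4), np.float64(34.6), np.float64(-0.05), np.float64(-0.08), np.float64(0.52))
```

```bash
python3 - <<'E'
from h import *
plan([.551,.156,.13],2.515,8)
E
```

```text
from [0.546  0.1436 0.2191] [-3.1397 -0.0028  2.4732] t 2.3333 rows 3
(np.float64(1.2), np.float64(4.3), np.float64(29.7), np.float64(-0.03), np.float64(-0.05), np.float64(-0.8))
(np.float64(1.1), np.float64(4.3), np.float64(29.7), np.float64(-0.03), np.float64(-0.05), np.float64(-0.8))
(np.float64(1.1), np.float64(4.3), np.float64(29.7), np.float64(-0.03), np.float64(-0.05), np.float64(-0.8))
```

Emit:
step_arm --steps '[{"x": 0.001, "y": 0.004, "z": 0.03, "ax": 0, "ay": -0.1, "az": -0.8, "claw": 0.094}, {"x": 0.001, "y": 0.004, "z": 0.03, "ax": 0, "ay": -0.1, "az": -0.8, "claw": 0.094}, {"x": 0.001, "y": 0.004, "z": 0.03, "ax": -0.1, "ay": 0, "az": -0.8, "claw": 0.094}, {"x": 0, "y": 0, "z": 0, "ax": 0, "ay": 0, "az": 0, "claw": 0.094}, {"x": 0, "y": 0, "z": 0, "ax": 0, "ay": 0, "az": 0, "claw": 0.094}]'

```text
time_s: 2.75
ee_pos: [0.5511, 0.15, 0.1308]
eef_rot: [3.139, 0.005, 2.499]
force: [0.1, -0.0, 0.7]
grip_width: 0.0939
```

```bash
python3 - <<'E'
from h import *
o=ctrl.get_obs(); p,d=vision.camera('wrist'); np.savez('pics/w4.npz',p=p,d=d,pos=o['ee_pos'],rot=o['eef_rot']); print(o['ee_pos'],o['eef_rot'],o['joint_vel']); print(ctrl.get_obs()['ee_pos'])
cv2.imwrite('pics/w4.png',p[:,:,::-1])
plan([.551,.156,.0385],2.515,8)
E
```

```text
[0.5511 0.15   0.1308] [3.1386 0.0048 2.499 ] [-0.018   0.02    0.0409 -0.0007 -0.0175  0.0121]
[0.5509 0.1499 0.1307]
from [0.5509 0.1499 0.1307] [3.1389 0.0045 2.4991] t 2.8 rows 3
(np.float64(1.3), np.float64(1.6), np.float64(30.7), np.float64(0.05), np.float64(0.09), np.float64(-0.3))
(np.float64(1.3), np.float64(1.6), np.float64(30.7), np.float64(0.05), np.float64(0.09), np.float64(-0.3))
(np.float64(1.2), np.float64(1.6), np.float64(30.7), np.float64(0.05), np.float64(0.09), np.float64(-0.3))
```

View pics/w4.png

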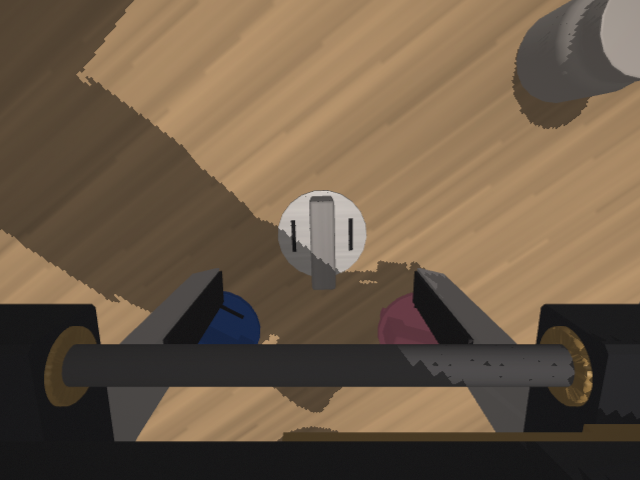

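```bash
python3 - <<'E'
from h import *
a=np.load('pics/w4.npz'); p=a['p']
c=cv2.resize(p[180:300,265:385],None,fx=5,fy=5,interpolation=cv2.INTER_CUBIC)
cv2.imwrite('pics/w4c.png',np.clip(c.astype(float)*1.5,0,255).astype(np.uint8)[:,:,::-1])
E
```

```text
(no output)
```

View pics/w4c.png

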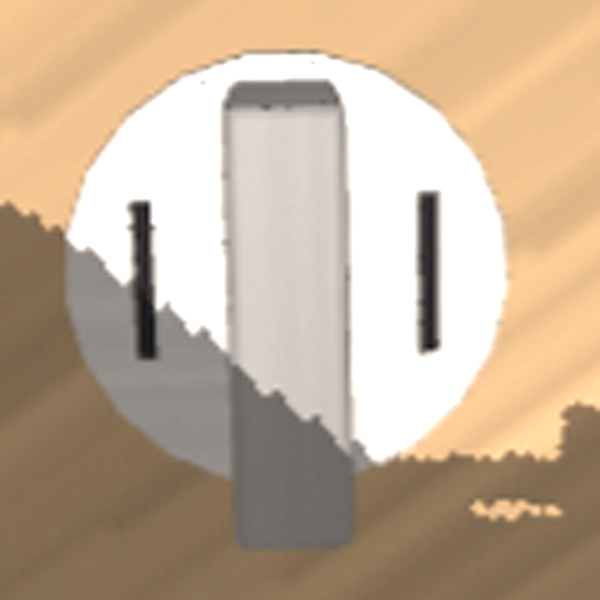

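```bash
python3 - <<'E'
from h import *
a=np.load('pics/w4.npz'); C=cam('wrist',dict(ee_pos=a['pos'],eef_rot=a['rot']))
f=lambda x,y,z:onz(C,265+(x+.5)/5-.5,180+(y+.5)/5-.5,z)
q=[]
for A,B,z in (((285,105),(295,547),.069),((141,202),(148,358),.0335),((428,193),(430,351),.0335)):
    A,B=f(*A,z),f(*B,z); d=A-B; print('bar',np.arctan2(d[1],d[0]),np.linalg.norm(d),(A+B)/2); q.append((A+B)/2)
print('slitmid',(q[1]+q[2])/2)
L,Rr,T=f(65,270,.0335),f(508,270,.0335),f(287,50,.0335); print(np.linalg.norm(L-Rr),(L+Rr)/2,T-.033*np.array([np.cos(2.515),np.sin(2.515),0]))
E
```

```text
bar 2.52433203060172 0.05905816064948451 [0.5504 0.1563 0.069 ]
bar 2.5285008239690145 0.02363093501801459 [0.5389 0.1388 0.0335]
bar 2.531606275082386 0.023898479147557876 [0.5631 0.1731 0.0335]
slitmid [0.551  0.1559 0.0335]
0.06533224626206358 [0.5502 0.1565 0.0335] [0.551  0.1565 0.0335]
```

Emit:
step_arm --steps '[{"x": 0.002, "y": 0.002, "z": 0.03, "ax": 0, "ay": 0.1, "az": -0.6, "claw": 0.094}, {"x": 0.002, "y": 0.002, "z": 0.03, "ax": 0, "ay": 0.1, "az": -0.6, "claw": 0.094}, {"x": 0.001, "y": 0.001, "z": 0.02, "ax": 0.1, "ay": 0.1, "az": -0.5, "claw": 0.094}, {"x": 0, "y": 0, "z": 0, "ax": 0, "ay": 0, "az": 0, "claw": 0.094}]'

```text
time_s: 3.13
ee_pos: [0.555, 0.1549, 0.0585]
eef_rot: [3.131, 0.009, 2.521]
force: [-1.4, -0.7, 0.3]
grip_width: 0.0942
```

```bash
python3 - <<'E'
from h import *
plan([.5507,.1562,.039],2.525,8)
E
```

```text
from [0.555  0.1549 0.0585] [3.1309 0.0087 2.521 ] t 3.1333 rows 1
(np.float64(4.4), np.float64(-1.6), np.float64(19.4), np.float64(0.61), np.float64(0.5), np.float64(-0.23))
```

Emit:
step_arm --steps '[{"x": 0.0045, "y": -0.0015, "z": 0.01, "ax": 0.6, "ay": 0.5, "az": -0.2, "claw": 0.094}, {"x": 0, "y": 0, "z": 0.0095, "ax": 0, "ay": 0, "az": 0, "claw": 0.094}, {"x": 0, "y": 0, "z": 0, "ax": 0, "ay": 0, "az": 0, "claw": 0.094}]'

```text
time_s: 3.38
ee_pos: [0.5527, 0.1557, 0.0432]
eef_rot: [3.138, 0.004, 2.521]
force: [0.3, -0.7, 0.6]
grip_width: 0.0939
```

```bash
python3 - <<'E'
from h import *
plan([.5507,.1562,.039],2.525,8)
E
```

```text
from [0.5527 0.1557 0.0432] [3.1378 0.0036 2.521 ] t 3.3833 rows 1
(np.float64(1.9), np.float64(-0.8), np.float64(4.2), np.float64(0.22), np.float64(0.21), np.float64(-0.23))
```

Emit:
step_arm --steps '[{"x": 0.002, "y": -0.001, "z": 0.0045, "ax": 0.2, "ay": 0.2, "az": -0.2, "claw": 0.094}, {"x": 0, "y": 0, "z": 0, "ax": 0, "ay": 0, "az": 0, "claw": 0.03}, {"x": 0, "y": 0, "z": 0, "ax": 0, "ay": 0, "az": 0, "claw": 0.0}, {"x": 0, "y": 0, "z": 0, "ax": 0, "ay": 0, "az": 0, "claw": 0.0}, {"x": 0, "y": 0, "z": 0, "ax": 0, "ay": 0, "az": 0, "claw": 0.0}]' --grip_force 40

```text
time_s: 3.8
ee_pos: [0.552, 0.1562, 0.0417]
eef_rot: [3.138, 0.003, 2.524]
force: [0.1, -0.5, -0.9]
grip_width: 0.0706
```

Emit:
step_arm --steps '[{"x": 0, "y": 0, "z": 0, "ax": 0, "ay": 0, "az": 0, "claw": 0.0}, {"x": 0, "y": 0, "z": 0, "ax": 0, "ay": 0, "az": 0, "claw": 0.0}, {"x": 0, "y": 0, "z": 0, "ax": 0, "ay": 0, "az": 0, "claw": 0.0}]'

```text
time_s: 4.05
ee_pos: [0.5523, 0.1563, 0.0424]
eef_rot: [3.138, 0.004, 2.524]
force: [0.1, 0.2, -0.2]
grip_width: 0.0506
```

Emit:
step_arm --steps '[{"x": 0, "y": 0, "z": 0.001, "ax": 0.1, "ay": 0.2, "az": 0, "claw": 0.0}, {"x": 0, "y": 0, "z": 0.001, "ax": 0, "ay": 0, "az": 0, "claw": 0.0}, {"x": 0, "y": 0, "z": 0, "ax": 0, "ay": 0, "az": 0, "claw": 0.0}, {"x": 0, "y": 0, "z": 0, "ax": 0, "ay": 0, "az": 0, "claw": 0.0}, {"x": 0, "y": 0, "z": 0, "ax": 0, "ay": 0, "az": 0, "claw": 0.0}]'

```text
time_s: 4.47
ee_pos: [0.5522, 0.1562, 0.0401]
eef_rot: [3.14, -0.0, 2.524]
force: [-1.0, -0.6, 0.1]
grip_width: 0.0178
```

Emit:
step_arm --steps '[{"x": 0, "y": 0, "z": 0, "ax": 0, "ay": 0, "az": 0, "claw": 0.0}, {"x": 0, "y": 0, "z": 0, "ax": 0, "ay": 0, "az": 0, "claw": 0.0}, {"x": 0, "y": 0, "z": 0, "ax": 0, "ay": 0, "az": 0, "claw": 0.0}]'

```text
time_s: 4.72
ee_pos: [0.5521, 0.1562, 0.0398]
eef_rot: [3.14, -0.001, 2.524]
force: [-0.5, -0.3, -0.3]
grip_width: 0.0157
```

The cap is gripped at 15.7 mm width, with its axis about 1.1 mm along +x of the tool and its underside 39.8 mm below the TCP. Next I lift it.

Emit:
step_arm --steps '[{"x": 0, "y": 0, "z": -0.02, "ax": 0, "ay": 0, "az": 0, "claw": 0.0}, {"x": 0, "y": 0, "z": -0.04, "ax": 0, "ay": 0, "az": 0, "claw": 0.0}, {"x": 0, "y": 0, "z": -0.04, "ax": 0, "ay": 0, "az": 0, "claw": 0.0}, {"x": 0, "y": 0, "z": -0.04, "ax": 0, "ay": 0, "az": 0, "claw": 0.0}, {"x": 0, "y": 0, "z": -0.04, "ax": 0, "ay": 0, "az": 0, "claw": 0.0}]'

```text
time_s: 5.13
ee_pos: [0.5475, 0.1549, 0.2155]
eef_rot: [-3.128, -0.015, 2.524]
force: [0.9, 0.3, -2.4]
grip_width: 0.0161
```

```bash
python3 - <<'E'
from h import *
plan([.5009,-.1539,.24],3.066,12)
E
```

```text
from [0.5475 0.1549 0.2155] [-3.1276 -0.015   2.5236] t 5.1333 rows 8
(np.float64(-17.6), np.float64(-34.9), np.float64(-2.8), np.float64(-0.07), np.float64(-0.13), np.float64(-3.88))
(np.float64(-15.2), np.float64(-36.0), np.float64(-2.8), np.float64(-0.07), np.float64(-0.13), np.float64(-3.88))
(np.float64(-12.7), np.float64(-36.9), np.float64(-2.8), np.float64(-0.07), np.float64(-0.13), np.float64(-3.88))
(np.float64(-10.2), np.float64(-37.7), np.float64(-2.9), np.float64(-0.07), np.float64(-0.13), np.float64(-3.88))
(np.float64(-7.6), np.float64(-38.3), np.float64(-2.9), np.float64(-0.07), np.float64(-0.13), np.float64(-3.88))
(np.float64(-5.0), np.float64(-38.7), np.float64(-2.9), np.float64(-0.07), np.float64(-0.13), np.float64(-3.88))
(np.float64(-2.4), np.float64(-39.0), np.float64(-3.0), np.float64(-0.07), np.float64(-0.13), np.float64(-3.88))
(np.float64(0.3), np.float64(-39.0), np.float64(-3.0), np.float64(-0.07), np.float64(-0.13), np.float64(-3.88))
```

Emit:
step_arm --steps '[{"x": -0.018, "y": -0.035, "z": -0.003, "ax": -0.1, "ay": -0.1, "az": -3.9, "claw": 0.0}, {"x": -0.015, "y": -0.036, "z": -0.003, "ax": -0.1, "ay": -0.1, "az": -3.9, "claw": 0.0}, {"x": -0.013, "y": -0.037, "z": -0.003, "ax": -0.1, "ay": -0.1, "az": -3.9, "claw": 0.0}, {"x": -0.01, "y": -0.038, "z": -0.003, "ax": -0.1, "ay": -0.1, "az": -3.9, "claw": 0.0}, {"x": -0.008, "y": -0.038, "z": -0.003, "ax": -0.1, "ay": -0.2, "az": -3.9, "claw": 0.0}]'

```text
time_s: 5.55
ee_pos: [0.5208, -0.0385, 0.2407]
eef_rot: [3.136, 0.006, 2.886]
force: [1.0, -0.5, -2.4]
grip_width: 0.0157
```

```bash
python3 - <<'E'
from h import *
plan([.5009,-.1539,.24],3.066,12)
E
```

```text
from [ 0.5208 -0.0385  0.2407] [3.1361 0.006  2.886 ] t 5.55 rows 3
(np.float64(-3.3), np.float64(-38.9), np.float64(0.0), np.float64(0.09), np.float64(0.12), np.float64(-3.44))
(np.float64(-1.0), np.float64(-39.0), np.float64(0.1), np.float64(0.09), np.float64(0.12), np.float64(-3.44))
(np.float64(1.4), np.float64(-39.0), np.float64(0.2), np.float64(0.09), np.float64(0.12), np.float64(-3.44))
```

Emit:
step_arm --steps '[{"x": -0.003, "y": -0.036, "z": 0, "ax": 0.1, "ay": 0.1, "az": -3.4, "claw": 0.0}, {"x": -0.001, "y": -0.036, "z": 0, "ax": 0.1, "ay": 0.1, "az": -3.4, "claw": 0.0}, {"x": 0.001, "y": -0.03, "z": 0, "ax": 0.1, "ay": 0.1, "az": -3.4, "claw": 0.0}, {"x": 0, "y": 0, "z": 0, "ax": 0, "ay": 0, "az": 0, "claw": 0.0}, {"x": 0, "y": 0, "z": 0, "ax": 0, "ay": 0, "az": 0, "claw": 0.0}]'

```text
time_s: 5.97
ee_pos: [0.4998, -0.1504, 0.2404]
eef_rot: [-3.14, 0.001, 3.071]
force: [-0.1, 0.4, -1.5]
grip_width: 0.0159
```

```bash
python3 - <<'E'
from h import *
plan([.5009,-.1539,.20],3.066,12)
o=ctrl.get_obs();print(o['force'],o['moment'])
p,d=vision.camera('wrist'); np.savez('pics/w5.npz',p=p,d=d,pos=o['ee_pos'],rot=o['eef_rot'])
cv2.imwrite('pics/w5.png',p[:,:,::-1])
E
```

```text
from [ 0.4998 -0.1504  0.2404] [-3.1402  0.0009  3.0711] t 5.9667 rows 2
(np.float64(-0.6), np.float64(-1.7), np.float64(20.2), np.float64(-0.04), np.float64(0.03), np.float64(0.15))
(np.float64(-0.7), np.float64(-1.7), np.float64(20.2), np.float64(-0.04), np.float64(0.03), np.float64(0.15))
[-0.0774  0.4216 -1.5267] [ 0.0424 -0.1317  0.0268]
```

View pics/w5.png

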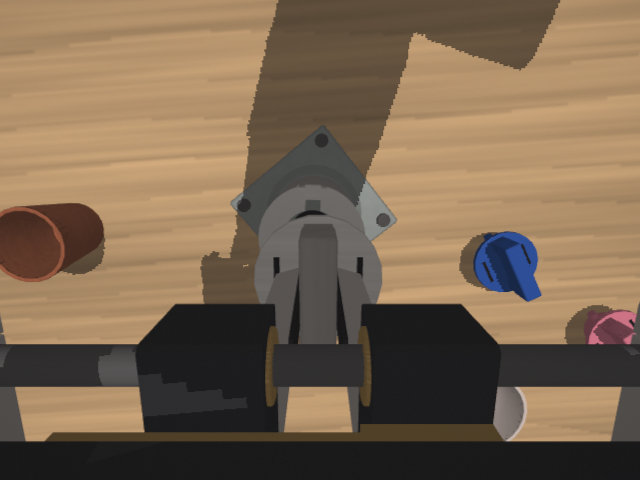

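The cap hangs level in the grip, with the far slot visible at (313,205) and the flange slits at (276,265) and (360,265). I'll measure both from this picture.

```bash
python3 - <<'E'
from h import *
a=np.load('pics/w5.npz'); p=a['p']; c=cv2.resize(p[175:300,240:400],None,fx=5,fy=4.8*5/4.8,interpolation=cv2.INTER_CUBIC)[:600]
cv2.imwrite('pics/w5c.png',np.clip(c.astype(float)*1.7,0,255).astype(np.uint8)[:,:,::-1])
E
```

```text
(no output)
```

View pics/w5c.png

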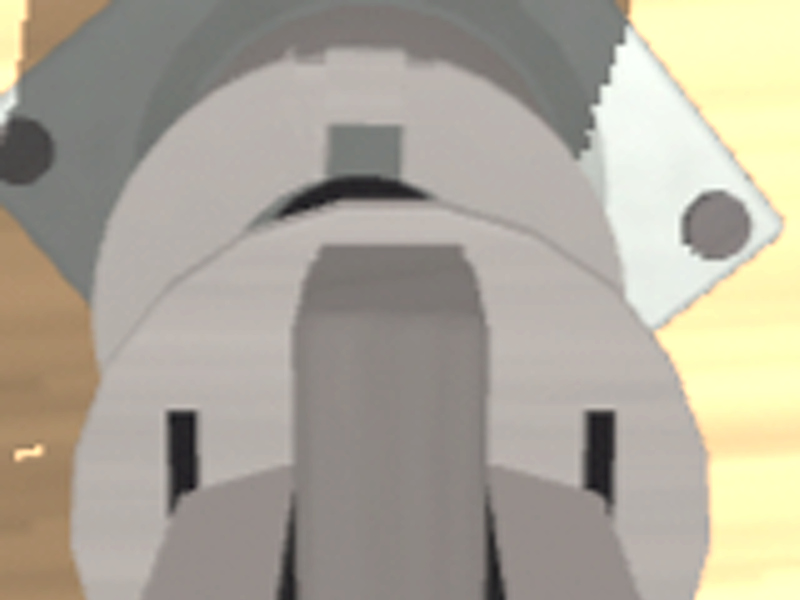

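```bash
python3 - <<'E'
from h import *
a=np.load('pics/w5.npz'); pos=a['pos'];Rm=R.from_euler('xyz',a['rot']); C=cam('wrist',dict(ee_pos=pos,eef_rot=a['rot']))
f=lambda x,y,z:onz(C,240+(x+.5)/5-.5,175+(y+.5)/5-.5,z)
t=lambda P:Rm.inv().apply(P-pos)*1000
zf=pos[2]-.0398+.0335; zb=zf+.0355
print('slits',t(f(182,410,zf)),t(f(600,410,zf)))
print('flange L/R/top',t(f(71,525,zf)),t(f(710,525,zf)),t(f(387,198,zf)))
print('bar far end',t(f(390,315,zb)), t(f(390,600,zb)))
s=f(366,124,.14); s2=f(363.5,178,.14)
print('slot end tool',t(s),'in',t(s2),'world',s)
print('collar L R top',t(f(93,310,.14)),t(f(625,310,.14)),t(f(367,48,.14)))
m=np.array([.4998,-.1538,.14]); print('mouth est tool',t(m), 'slot end pred',t(m+.0295*np.array([np.cos(3.066),np.sin(3.066),0])))
E
```

```text
slits [ 12.3893 -19.9912   6.3173] [12.4315 21.9366  6.2582]
flange L/R/top [  0.2282 -31.5895   6.3443] [ 0.3021 33.4307  6.2527] [33.9173  0.5769  6.2694]
bar far end [ 30.2824   0.9098 -29.228 ] [  6.0067   0.9178 -29.2066]
slot end tool [ 29.3438  -2.7375 100.415 ] in [ 21.3821  -3.1254 100.4225] world [ 0.4704 -0.1513  0.14  ]
collar L R top [  1.4423 -43.6193 100.497 ] [  1.5134  35.8883 100.3851] [ 40.3766  -2.5648 100.405 ]
mouth est tool [ -0.1347  -3.2049 100.4415] slot end pred [ 29.3649  -3.0534 100.4154]
```

Relative to the cap, the mouth is about -0.5 mm along x and -4.0 mm along y in tool axes, which puts the TCP target near (0.500,-0.1544). I'll go down part way and check again.

Emit:
step_arm --steps '[{"x": -0.0005, "y": -0.004, "z": 0.01, "ax": 0, "ay": 0, "az": 0.2, "claw": 0.0}, {"x": 0, "y": 0, "z": 0.01, "ax": 0, "ay": 0, "az": 0, "claw": 0.0}, {"x": 0, "y": 0, "z": 0, "ax": 0, "ay": 0, "az": 0, "claw": 0.0}, {"x": 0, "y": 0, "z": 0, "ax": 0, "ay": 0, "az": 0, "claw": 0.0}]'

```text
time_s: 6.35
ee_pos: [0.5005, -0.1514, 0.2174]
eef_rot: [-3.141, -0.0, 3.069]
force: [0.4, -0.3, -2.7]
grip_width: 0.0156
```

```bash
python3 - <<'E'
from h import *
plan([.5000,-.1544,.215],3.066,12)
o=ctrl.get_obs();print(o['force'],o['moment'],o['joint_vel'])
p,d=vision.camera('wrist'); np.savez('pics/w6.npz',p=p,d=d,pos=o['ee_pos'],rot=o['eef_rot'])
c=cv2.resize(p[175:295,240:400],None,fx=5,fy=5,interpolation=cv2.INTER_CUBIC)[:600]
cv2.imwrite('pics/w6c.png',np.clip(c.astype(float)*1.7,0,255).astype(np.uint8)[:,:,::-1])
E
```

```text
from [ 0.5005 -0.1514  0.2174] [-3.1408 -0.0005  3.0694] t 6.35 rows 1
(np.float64(0.3), np.float64(-3.0), np.float64(2.4), np.float64(-0.05), np.float64(-0.03), np.float64(0.19))
[ 0.4424 -0.2982 -2.7484] [ 0.068  -0.1812  0.0177] [ 0.0159  0.0152  0.0264  0.0014 -0.0182  0.008 ]
```

View pics/w6c.png

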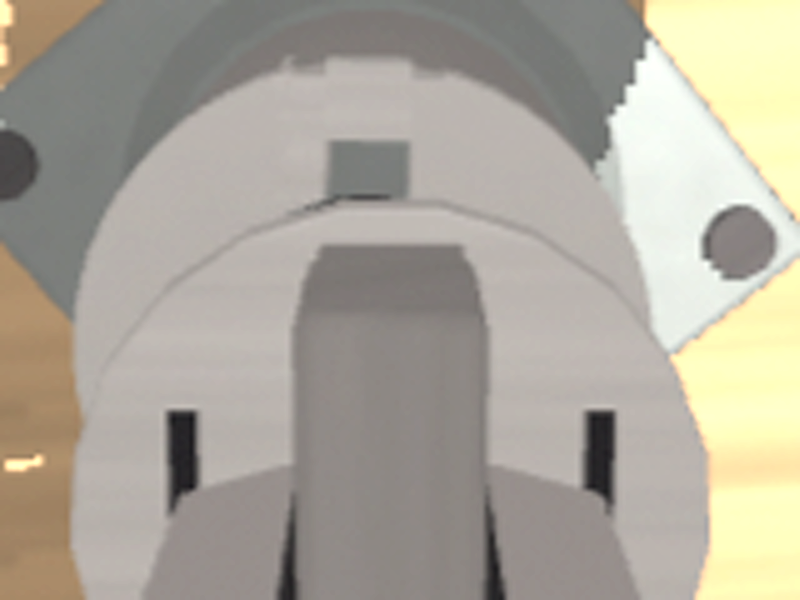

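```bash
python3 - <<'E'
from h import *
a=np.load('pics/w6.npz'); pos=a['pos'];Rm=R.from_euler('xyz',a['rot']); C=cam('wrist',dict(ee_pos=pos,eef_rot=a['rot']))
f=lambda x,y,z:onz(C,240+(x+.5)/5-.5,175+(y+.5)/5-.5,z)
t=lambda P:Rm.inv().apply(P-pos)*1000
print('slot end',t(f(370.5,141,.14)),'in',t(f(369.5,195,.14)),'w',f(370.5,141,.14))
print('collar L R top',t(f(73,330,.14)),t(f(653,320,.14)),t(f(369,57,.14)))
E
```

```text
slot end [29.9428 -1.8243 77.4271] in [22.6081 -1.974  77.4239] w [ 0.4705 -0.1512  0.14  ]
collar L R top [  3.8184 -42.7811  77.4475] [ 5.2901 36.9056 77.3852] [41.1666 -2.0016 77.4324]
```

Emit:
step_arm --steps '[{"x": 0.0003, "y": -0.0035, "z": 0.01, "ax": 0, "ay": 0, "az": 0.2, "claw": 0.0}, {"x": 0, "y": -0.001, "z": 0.01, "ax": 0, "ay": 0, "az": 0, "claw": 0.0}, {"x": 0, "y": -0.001, "z": 0.008, "ax": 0, "ay": 0, "az": 0, "claw": 0.0}, {"x": 0, "y": 0, "z": 0, "ax": 0, "ay": 0, "az": 0, "claw": 0.0}]'

```text
time_s: 6.73
ee_pos: [0.5, -0.1562, 0.1865]
eef_rot: [-3.141, -0.0, 3.067]
force: [-0.3, -0.5, -2.9]
grip_width: 0.0157
```

```bash
python3 - <<'E'
from h import *
plan([.5002,-.1546,.183],3.066,12)
o=ctrl.get_obs();print(o['force'],o['moment'],o['joint_vel'])
E
```

```text
from [ 0.5    -0.1562  0.1865] [-3.141  -0.0005  3.0673] t 6.7333 rows 1
(np.float64(-0.1), np.float64(1.7), np.float64(3.5), np.float64(-0.04), np.float64(-0.03), np.float64(0.08))
[-0.3385 -0.4534 -2.9284] [ 0.0337 -0.0775 -0.0188] [ 0.0016 -0.0049 -0.0059  0.0016  0.0087  0.0019]
```

Free-air reading: Fz about -2.8 N. I'll correct y by 1.7 mm and come down slowly.

Emit:
step_arm --steps '[{"x": 0, "y": 0.0018, "z": 0.003, "ax": 0, "ay": 0, "az": 0.1, "claw": 0.0}, {"x": 0, "y": 0, "z": 0.003, "ax": 0, "ay": 0, "az": 0, "claw": 0.0}, {"x": 0, "y": 0, "z": 0, "ax": 0, "ay": 0, "az": 0, "claw": 0.0}]'

```text
time_s: 6.98
ee_pos: [0.4999, -0.1543, 0.1792]
eef_rot: [-3.141, -0.001, 3.065]
force: [-0.0, -1.1, -2.3]
grip_width: 0.0153
```

```bash
python3 - <<'E'
from h import *
plan([.5002,-.1546,.173],3.066,12)
o=ctrl.get_obs();print(o['force'],o['moment'],o['joint_vel'])
p,d=vision.camera('wrist'); np.savez('pics/w7.npz',p=p,d=d,pos=o['ee_pos'],rot=o['eef_rot'])
c=cv2.resize(p[175:295,240:400],None,fx=5,fy=5,interpolation=cv2.INTER_CUBIC)[:600]
cv2.imwrite('pics/w7c.png',np.clip(c.astype(float)*1.7,0,255).astype(np.uint8)[:,:,::-1])
E
```

```text
from [ 0.4999 -0.1543  0.1792] [-3.1413 -0.0014  3.065 ] t 6.9833 rows 1
(np.float64(-0.3), np.float64(-0.2), np.float64(6.2), np.float64(-0.02), np.float64(-0.08), np.float64(-0.06))
[-0.0244 -1.0591 -2.3042] [ 0.0829 -0.1631 -0.0124] [ 0.0038 -0.0026 -0.0034  0.0013  0.0056  0.0046]
```

View pics/w7c.png

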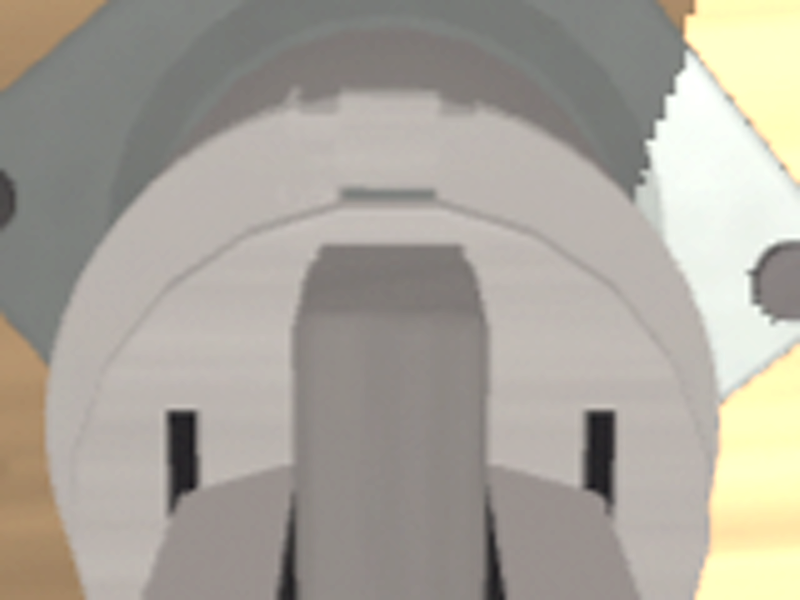

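```bash
cat >> h.py <<'E'
def collar(fn,zc=.14):
    a=np.load(fn); pos=a['pos'];Rm=R.from_euler('xyz',a['rot']); C=cam('wrist',dict(ee_pos=pos,eef_rot=a['rot']))
    W=cloud(C,a['d']); m=(abs(W[...,2]-zc)<.007)&(a['d']>0)
    m=cv2.morphologyEx(m.astype(np.uint8),cv2.MORPH_OPEN,np.ones((3,3)))
    c=max(cv2.findContours(m,cv2.RETR_EXTERNAL,cv2.CHAIN_APPROX_NONE)[0],key=cv2.contourArea)[:,0]
    q=np.array([onz(C,u,v,zc) for u,v in c]); q=Rm.inv().apply(q-pos)*1000
    q=q[:,:2]; ok=np.ones(len(q),bool); cen=np.array([0,0.])
    from scipy.optimize import least_squares
    q=q[(np.hypot(*q.T)>36)]
    s=least_squares(lambda s:np.hypot(q[:,0]-s[0],q[:,1]-s[1])-s[2],[0,0,40],loss='soft_l1',f_scale=.3)
    s4=least_squares(lambda s:np.hypot(q[:,0]-s[0],q[:,1]-s[1])-39.9,[0,0],loss='soft_l1',f_scale=.3)
    print(fn,'collar centre tool mm',s.x,'R=40:',s4.x,'n',len(q),'rms',np.sqrt(np.median(s.fun**2)))
E
python3 - <<'E'
from h import *
for i in (2,5,6,7): collar(f'pics/w{i}.npz')
E
```

```text
pics/w2.npz collar centre tool mm [-7.6246 -6.3368 39.6149] R=40: [-7.4031 -6.1201] n 175 rms 0.23380255482791057
pics/w5.npz collar centre tool mm [ 0.3662 -3.8427 39.4791] R=40: [-0.1507 -3.7084] n 160 rms 0.22333693675663138
pics/w6.npz collar centre tool mm [ 1.1958 -3.0101 39.3747] R=40: [ 0.5221 -2.9058] n 192 rms 0.2014551869297724
pics/w7.npz collar centre tool mm [ 1.1129 -0.1838 39.3137] R=40: [ 0.3463 -0.1156] n 255 rms 0.25296252704166733
```

```bash
python3 - <<'E'
from h import *
a=np.load('pics/w7.npz'); pos=a['pos'];Rm=R.from_euler('xyz',a['rot']); C=cam('wrist',dict(ee_pos=pos,eef_rot=a['rot']))
np.set_printoptions(precision=6,suppress=True)
print(vision.camera_params('wrist'))
t=lambda P:Rm.inv().apply(P-pos)*1000
print(C[0], t(C[3][:3,3]), t(onz(C,317.8,256.5,.173)), Rm.inv().apply(ray(C,317.8,256.5)[1]))
f=lambda x,y,z:onz(C,240+(x+.5)/5-.5,175+(y+.5)/5-.5,z)
print('slot',t(f(388.5,190,.14)),'slits',t(f(182,410,.173)),t(f(600,410,.173)))
E
```

```text
{'fov_y': 64.10550694020684, 'cx': 317.79427968888456, 'cy': 239.62460239108603, 'mount': array([[ 0.000443,  0.973785,  0.227472,  0.064434],
       [ 1.      , -0.000565,  0.000474,  0.001067],
       [ 0.00059 ,  0.227471, -0.973785, -0.17897 ],
       [ 0.      ,  0.      ,  0.      ,  1.      ]])}
383.29454327786044 [  64.434495    1.067235 -178.97021 ] [12.475308  0.983848  6.262518] [-0.270345 -0.000434  0.96377 ]
slot [29.415694  0.669646 39.286807] slits [ 12.408692 -19.979406   6.269027] [12.437901 21.94286   6.255862]
```

```bash
for i in 1 2; do python3 - <<'E'
from h import *
for i in range(3): print(vision.camera_params('wrist')['mount'][:3,3],vision.camera_params('top')['origin'])
E
done
```

```text
[ 0.0644  0.0011 -0.179 ] [ 0.4352 -0.007   1.3657]
[ 0.0644  0.0011 -0.179 ] [ 0.4352 -0.007   1.3657]
[ 0.0644  0.0011 -0.179 ] [ 0.4352 -0.007   1.3657]
[ 0.0644  0.0011 -0.179 ] [ 0.4352 -0.007   1.3657]
[ 0.0644  0.0011 -0.179 ] [ 0.4352 -0.007   1.3657]
[ 0.0644  0.0011 -0.179 ] [ 0.4352 -0.007   1.3657]
```

In the same picture, relative to the cap, the collar centre sits about 1 mm toward -y and the slot end 0.3 mm toward -y. That means the slot is turned about 0.02-0.03 rad clockwise of the tool. The wrist mount calibration also reads about 2 mm different from the one printed at the start, so I rely only on same-picture differences. I'll adjust and feel downward.

Emit:
step_arm --steps '[{"x": 0, "y": -0.0012, "z": 0.001, "ax": 0, "ay": 0, "az": 1.2, "claw": 0.0}, {"x": 0, "y": 0, "z": 0.002, "ax": 0, "ay": 0, "az": 0, "claw": 0.0}, {"x": 0, "y": 0, "z": 0.002, "ax": 0, "ay": 0, "az": 0, "claw": 0.0}]'

```text
time_s: 7.28
ee_pos: [0.5004, -0.1558, 0.1753]
eef_rot: [-3.141, 0.001, 3.042]
force: [-0.1, -0.6, -2.7]
grip_width: 0.0155
```

```bash
python3 - <<'E'
from h import *
plan([.5002,-.1552,.170],3.045,12)
o=ctrl.get_obs();print(o['force'],o['moment'])
E
```

```text
from [ 0.5004 -0.1558  0.1753] [-3.1407  0.0008  3.0417] t 7.2833 rows 1
(np.float64(0.3), np.float64(0.6), np.float64(5.3), np.float64(-0.05), np.float64(0.04), np.float64(-0.19))
[-0.1106 -0.5718 -2.7493] [ 0.1075 -0.207  -0.0141]
```

Emit:
step_arm --steps '[{"x": 0, "y": 0.0006, "z": 0.002, "ax": 0, "ay": 0, "az": 0, "claw": 0.0}, {"x": 0, "y": 0, "z": 0.002, "ax": 0, "ay": 0, "az": 0, "claw": 0.0}, {"x": 0, "y": 0, "z": 0.002, "ax": 0, "ay": 0, "az": 0, "claw": 0.0}]'

```text
time_s: 7.53
ee_pos: [0.5006, -0.1553, 0.1689]
eef_rot: [-3.14, 0.001, 3.042]
force: [0.4, 0.3, -3.0]
grip_width: 0.0157
```

No contact at z 0.1689, 4 mm below where the lugs would rest on the collar, so they're in the slots. I'll keep going down.

Emit:
step_arm --steps '[{"x": 0, "y": 0, "z": 0.002, "ax": 0, "ay": 0, "az": 0, "claw": 0.0}, {"x": 0, "y": 0, "z": 0.002, "ax": 0, "ay": 0, "az": 0, "claw": 0.0}, {"x": 0, "y": 0, "z": 0.001, "ax": 0, "ay": 0, "az": 0, "claw": 0.0}]'

```text
time_s: 7.78
ee_pos: [0.5007, -0.1553, 0.1636]
eef_rot: [-3.14, 0.002, 3.042]
force: [-0.7, 0.6, 1.9]
grip_width: 0.0159
```

Emit:
step_arm --steps '[{"x": 0, "y": 0, "z": 0.002, "ax": 0, "ay": 0, "az": 0, "claw": 0.0}, {"x": 0, "y": 0, "z": 0.002, "ax": 0, "ay": 0, "az": 0, "claw": 0.0}, {"x": 0, "y": 0, "z": 0.002, "ax": 0, "ay": 0, "az": 0, "claw": 0.0}]'

```text
time_s: 8.03
ee_pos: [0.5008, -0.1553, 0.1585]
eef_rot: [-3.14, 0.003, 3.042]
force: [-3.6, 1.4, 7.6]
grip_width: 0.0155
```

```bash
python3 - <<'E'
from h import *
plan([.5006,-.1553,.154],3.042,12)
o=ctrl.get_obs();print(o['force'],o['moment'])
E
```

```text
from [ 0.5008 -0.1553  0.1585] [-3.1402  0.0025  3.0419] t 8.0333 rows 1
(np.float64(0.2), np.float64(-0.0), np.float64(4.5), np.float64(-0.08), np.float64(0.14), np.float64(-0.01))
[-3.5525  1.4188  7.6067] [0.3865 0.7862 0.0357]
```

Emit:
step_arm --steps '[{"x": 0.0006, "y": 0.0003, "z": 0.0015, "ax": 0, "ay": 0.1, "az": 0, "claw": 0.0}, {"x": 0.0003, "y": 0, "z": 0.0015, "ax": 0, "ay": 0, "az": 0, "claw": 0.0}, {"x": 0, "y": 0, "z": 0.001, "ax": 0, "ay": 0, "az": 0, "claw": 0.0}]'

```text
time_s: 8.28
ee_pos: [0.5008, -0.1553, 0.1563]
eef_rot: [-3.139, 0.004, 3.042]
force: [-5.4, 2.4, 9.6]
grip_width: 0.0154
```

```bash
python3 - <<'E'
from h import *
plan([.5004,-.1553,.154],3.042,12)
o=ctrl.get_obs();print(o['force'],o['moment'])
E
```

```text
from [ 0.5008 -0.1553  0.1563] [-3.139   0.0045  3.0419] t 8.2833 rows 1
(np.float64(0.4), np.float64(-0.1), np.float64(2.3), np.float64(-0.15), np.float64(0.26), np.float64(-0.01))
[-5.4265  2.3894  9.5723] [0.6327 1.2362 0.0469]
```

Emit:
step_arm --steps '[{"x": 0.0015, "y": 0, "z": 0, "ax": -0.1, "ay": 0.2, "az": 0, "claw": 0.0}, {"x": 0.001, "y": 0, "z": 0, "ax": 0, "ay": 0.1, "az": 0, "claw": 0.0}]'

```text
time_s: 8.45
ee_pos: [0.5003, -0.1553, 0.1583]
eef_rot: [-3.14, 0.006, 3.042]
force: [2.7, 1.7, 7.5]
grip_width: 0.0156
```

```bash
python3 - <<'E'
from h import *
plan([.5004,-.1553,.154],3.042,12)
o=ctrl.get_obs();print(o['force'],o['moment'])
E
```

```text
from [ 0.5003 -0.1553  0.1583] [-3.1401  0.0056  3.0419] t 8.45 rows 1
(np.float64(-0.1), np.float64(-0.0), np.float64(4.3), np.float64(-0.09), np.float64(0.32), np.float64(-0.0))
[2.709  1.7292 7.5223] [ 0.4957 -0.5574  0.0234]
```

Emit:
step_arm --steps '[{"x": -0.0002, "y": 0, "z": 0.003, "ax": 0, "ay": 0.2, "az": 0, "claw": 0.0}, {"x": 0, "y": 0, "z": 0.003, "ax": 0, "ay": 0, "az": 0, "claw": 0.0}, {"x": 0, "y": 0, "z": 0.003, "ax": 0, "ay": 0, "az": 0, "claw": 0.0}]'

```text
time_s: 8.7
ee_pos: [0.5011, -0.1554, 0.1522]
eef_rot: [-3.139, 0.005, 3.042]
force: [-6.5, 1.5, 19.6]
grip_width: 0.0156
```

Bottomed on the flange at z 0.1522 with Fz about 22 N. I'll ease off slightly and start turning clockwise (+az).

Emit:
step_arm --steps '[{"x": 0.0006, "y": 0, "z": 0.0005, "ax": 0, "ay": 0.2, "az": 2, "claw": 0.0}, {"x": 0.0002, "y": 0, "z": 0.001, "ax": 0, "ay": 0, "az": 4, "claw": 0.0}]'

```text
time_s: 8.87
ee_pos: [0.5015, -0.1557, 0.1532]
eef_rot: [-3.139, 0.007, 2.937]
force: [-3.2, 0.2, 12.5]
grip_width: 0.0159
```

```bash
python3 - <<'E'
from h import *
plan([.5005,-.1553,.153],3.042,12)
o=ctrl.get_obs();print(o['force'],o['moment'])
E
```

```text
from [ 0.5015 -0.1557  0.1532] [-3.1387  0.0066  2.9372] t 8.8667 rows 1
(np.float64(1.1), np.float64(0.2), np.float64(0.2), np.float64(-0.18), np.float64(0.37), np.float64(-6.01))
[-3.1825  0.1559 12.5185] [0.1168 0.6847 0.0152]
```

Emit:
step_arm --steps '[{"x": 0.001, "y": 0, "z": 0.001, "ax": -0.1, "ay": 0.3, "az": 5, "claw": 0.0}, {"x": 0.0003, "y": 0, "z": 0.0015, "ax": 0, "ay": 0, "az": 5, "claw": 0.0}, {"x": 0, "y": 0, "z": 0.0015, "ax": 0, "ay": 0, "az": 5, "claw": 0.0}]'

```text
time_s: 9.12
ee_pos: [0.5024, -0.1566, 0.1534]
eef_rot: [-3.141, 0.01, 2.664]
force: [-6.0, 1.8, 11.6]
grip_width: 0.016
```

```bash
python3 - <<'E'
from h import *
plan([.5005,-.1553,.153],3.042,12)
o=ctrl.get_obs();print(o['force'],o['moment'])
E
```

```text
from [ 0.5024 -0.1566  0.1534] [-3.1414  0.0102  2.6642] t 9.1167 rows 4
(np.float64(0.6), np.float64(0.1), np.float64(0.1), np.float64(-0.03), np.float64(0.14), np.float64(-5.41))
(np.float64(0.6), np.float64(0.1), np.float64(0.1), np.float64(-0.03), np.float64(0.14), np.float64(-5.41))
(np.float64(0.5), np.float64(0.2), np.float64(0.1), np.float64(-0.03), np.float64(0.14), np.float64(-5.41))
(np.float64(0.5), np.float64(0.2), np.float64(0.1), np.float64(-0.03), np.float64(0.14), np.float64(-5.41))
[-5.9746  1.7898 11.5989] [0.3684 1.2175 0.148 ]
```

Emit:
step_arm --steps '[{"x": 0.002, "y": 0.0003, "z": 0.001, "ax": 0, "ay": 0.5, "az": 4, "claw": 0.0}, {"x": 0.001, "y": 0, "z": 0.0015, "ax": 0, "ay": 0.2, "az": 5, "claw": 0.0}]'

```text
time_s: 9.28
ee_pos: [0.5019, -0.1562, 0.1539]
eef_rot: [3.14, 0.006, 2.499]
force: [-1.6, -0.6, 12.0]
grip_width: 0.0156
```

```bash
python3 - <<'E'
from h import *
o=ctrl.get_obs();print(o['force'],o['moment'])
plan([.5007,-.1553,.153],o['eef_rot'][2],12)
E
```

```text
[-1.5828 -0.5862 12.0166] [-0.2468  0.2252  0.0266]
from [ 0.5019 -0.1562  0.1539] [3.1404 0.0059 2.499 ] t 9.2833 rows 1
(np.float64(1.5), np.float64(0.0), np.float64(0.9), np.float64(0.07), np.float64(0.34), np.float64(0.0))
```

Emit:
step_arm --steps '[{"x": 0.0015, "y": 0, "z": 0.002, "ax": 0.1, "ay": 0.3, "az": 5, "claw": 0.0}, {"x": 0.0008, "y": -0.0002, "z": 0.0018, "ax": 0, "ay": 0.1, "az": 5, "claw": 0.0}, {"x": 0.0005, "y": -0.0002, "z": 0.0015, "ax": 0, "ay": 0.1, "az": 5, "claw": 0.0}]'

```text
time_s: 9.53
ee_pos: [0.502, -0.1565, 0.153]
eef_rot: [3.138, 0.007, 2.224]
force: [-6.2, 0.9, 13.8]
grip_width: 0.0157
```

```bash
python3 - <<'E'
from h import *
o=ctrl.get_obs();print(o['force'],o['moment'])
plan([.5007,-.1553,.153],o['eef_rot'][2],12)
E
```

```text
[-6.1815  0.867  13.833 ] [0.2378 1.4284 0.1801]
from [ 0.502  -0.1565  0.153 ] [3.1379 0.0066 2.2239] t 9.5333 rows 1
(np.float64(1.7), np.float64(-0.4), np.float64(-0.0), np.float64(0.21), np.float64(0.38), np.float64(0.0))
```

Emit:
step_arm --steps '[{"x": 0.002, "y": -0.0006, "z": 0.0013, "ax": 0.2, "ay": 0.4, "az": 5, "claw": 0.0}, {"x": 0.0008, "y": -0.0006, "z": 0.0013, "ax": 0.1, "ay": 0.1, "az": 5, "claw": 0.0}, {"x": 0.0006, "y": -0.0006, "z": 0.0013, "ax": 0.1, "ay": 0.1, "az": 5, "claw": 0.0}]'

```text
time_s: 9.78
ee_pos: [0.5014, -0.1563, 0.1536]
eef_rot: [3.138, 0.005, 1.949]
force: [-2.2, 0.5, 11.8]
grip_width: 0.016
```

```bash
python3 - <<'E'
from h import *
o=ctrl.get_obs();print(o['force'],o['moment'])
plan([.5007,-.1553,.153],o['eef_rot'][2],12)
E
```

```text
[-2.1953  0.4987 11.7579] [-0.0053  0.4025  0.0404]
from [ 0.5014 -0.1563  0.1536] [3.1377 0.0046 1.9487] t 9.7833 rows 1
(np.float64(1.2), np.float64(-0.3), np.float64(0.6), np.float64(0.22), np.float64(0.27), np.float64(0.0))
```

Emit:
step_arm --steps '[{"x": 0.0012, "y": -0.0006, "z": 0.0016, "ax": 0.2, "ay": 0.3, "az": 5, "claw": 0.0}, {"x": 0.0006, "y": -0.0006, "z": 0.0014, "ax": 0.1, "ay": 0.1, "az": 4, "claw": 0.0}, {"x": 0.0005, "y": -0.0006, "z": 0.0014, "ax": 0.1, "ay": 0.1, "az": 3, "claw": 0.0}]'

```text
time_s: 10.03
ee_pos: [0.501, -0.1561, 0.1534]
eef_rot: [3.138, 0.001, 1.726]
force: [-4.5, -0.1, 11.9]
grip_width: 0.0157
```

```bash
python3 - <<'E'
from h import *
o=ctrl.get_obs();print(o['force'],o['moment'])
plan([.5007,-.1553,.153],o['eef_rot'][2],12)
E
```

```text
[-4.5155 -0.1456 11.9197] [0.1845 0.7983 0.0768]
from [ 0.501  -0.1561  0.1534] [3.1382 0.0013 1.7262] t 10.0333 rows 1
(np.float64(0.9), np.float64(-0.1), np.float64(0.4), np.float64(0.19), np.float64(0.08), np.float64(0.0))
```

Emit:
step_arm --steps '[{"x": 0.0008, "y": -0.0005, "z": 0.0014, "ax": 0.2, "ay": 0.1, "az": 2, "claw": 0.0}, {"x": 0.0003, "y": -0.0005, "z": 0.0014, "ax": 0.1, "ay": 0, "az": 2, "claw": 0.0}]'

```text
time_s: 10.2
ee_pos: [0.5008, -0.1562, 0.1532]
eef_rot: [3.14, 0.003, 1.651]
force: [-7.3, 1.4, 15.1]
grip_width: 0.0157
```

```bash
python3 - <<'E'
from h import *
o=ctrl.get_obs();print(o['force'],o['moment'])
plan([.5007,-.1553,.153],o['eef_rot'][2],12)
E
```

```text
[-7.3204  1.4186 15.0805] [0.319  1.4559 0.3686]
from [ 0.5008 -0.1562  0.1532] [3.1396 0.0027 1.6514] t 10.2 rows 1
(np.float64(0.9), np.float64(-0.0), np.float64(0.2), np.float64(0.11), np.float64(0.15), np.float64(0.0))
```

Emit:
step_arm --steps '[{"x": 0.0005, "y": -0.0005, "z": 0.0012, "ax": 0.1, "ay": 0.1, "az": 2, "claw": 0.0}]'

```text
time_s: 10.28
ee_pos: [0.5002, -0.156, 0.1532]
eef_rot: [3.141, 0.002, 1.615]
force: [-10.5, -0.3, 14.7]
grip_width: 0.0154
```

```bash
python3 - <<'E'
from h import *
o=ctrl.get_obs();print(o['force'],o['moment'])
E
```

```text
[-10.5368  -0.2957  14.7417] [0.0087 2.2334 0.4404]
```

Emit:
step_arm --steps '[{"x": 0.0, "y": -0.001, "z": 0.001, "ax": 0, "ay": 0, "az": 2, "claw": 0.0}]'

```text
time_s: 10.37
ee_pos: [0.4991, -0.1561, 0.1532]
eef_rot: [3.141, 0.002, 1.579]
force: [-7.3, 4.7, 11.7]
grip_width: 0.0162
```

```bash
python3 - <<'E'
from h import *
o=ctrl.get_obs();print(o['force'],o['moment'])
E
```

```text
[-7.3236  4.6888 11.7027] [0.9587 1.4292 0.3972]
```

Emit:
step_arm --steps '[{"x": 0, "y": 0, "z": -0.001, "ax": 0, "ay": 0, "az": 0, "claw": 0.0}, {"x": 0, "y": 0, "z": -0.001, "ax": 0, "ay": 0, "az": 0, "claw": 0.0}]'

```text
time_s: 10.53
ee_pos: [0.4989, -0.1558, 0.1559]
eef_rot: [3.141, 0.002, 1.578]
force: [-2.1, 0.9, 3.0]
grip_width: 0.0157
```

```bash
python3 - <<'E'
from h import *
o=ctrl.get_obs();print(o['force'],o['moment'])
plan([.5007,-.1553,.158],o['eef_rot'][2],12)
E
```

```text
[-2.0978  0.9128  3.0334] [0.1005 0.2947 0.3943]
from [ 0.4989 -0.1558  0.1559] [3.1408 0.0024 1.5776] t 10.5333 rows 1
(np.float64(0.5), np.float64(1.8), np.float64(-2.1), np.float64(0.05), np.float64(0.14), np.float64(0.0))
```

Emit:
step_arm --steps '[{"x": 0, "y": 0.001, "z": 0, "ax": 0, "ay": 0, "az": -1.5, "claw": 0.0}, {"x": 0, "y": 0, "z": -0.001, "ax": 0, "ay": 0, "az": 0, "claw": 0.0}]'

```text
time_s: 10.7
ee_pos: [0.4992, -0.156, 0.1575]
eef_rot: [-3.141, 0.003, 1.606]
force: [-3.3, 1.2, 6.6]
grip_width: 0.0155
```

```bash
python3 - <<'E'
from h import *
o=ctrl.get_obs();print(o['force'],o['moment'])
plan([.5007,-.1553,.158],o['eef_rot'][2],12)
E
```

```text
[-3.3149  1.2392  6.5986] [0.3382 0.5126 0.1094]
from [ 0.4992 -0.156   0.1575] [-3.1409  0.0029  1.6056] t 10.7 rows 1
(np.float64(0.6), np.float64(1.5), np.float64(-0.5), np.float64(-0.04), np.float64(0.17), np.float64(-0.0))
```

Emit:
step_arm --steps '[{"x": 0, "y": 0.0005, "z": -0.001, "ax": 0, "ay": 0, "az": 0, "claw": 0.0}, {"x": 0, "y": 0, "z": -0.001, "ax": 0, "ay": 0, "az": 0, "claw": 0.0}]'

```text
time_s: 10.87
ee_pos: [0.4991, -0.1559, 0.1582]
eef_rot: [-3.139, 0.002, 1.606]
force: [4.3, -0.3, -15.2]
grip_width: 0.0158
```

```bash
python3 - <<'E'
from h import *
o=ctrl.get_obs();print(o['force'],o['moment'])
plan([.5007,-.1553,.158],o['eef_rot'][2],12)
E
```

```text
[  4.2908  -0.3369 -15.2405] [-0.3411 -1.1953  0.0496]
from [ 0.4991 -0.1559  0.1582] [-3.1388  0.0023  1.6062] t 10.8667 rows 1
(np.float64(0.5), np.float64(1.6), np.float64(0.2), np.float64(-0.16), np.float64(0.13), np.float64(-0.0))
```

The cap pulls back at z 0.1582 (underside 21.6-22 mm below the mouth), so it's up in the pockets. I'll relax the pull and release.

Emit:
step_arm --steps '[{"x": 0, "y": 0, "z": 0.0008, "ax": 0, "ay": 0, "az": 0, "claw": 0.0}, {"x": 0, "y": 0, "z": 0.0003, "ax": 0, "ay": 0, "az": 0, "claw": 0.0}]'

```text
time_s: 11.03
ee_pos: [0.4994, -0.156, 0.1576]
eef_rot: [-3.139, 0.003, 1.606]
force: [-5.4, 1.8, 5.7]
grip_width: 0.0154
```

Emit:
step_arm --steps '[{"x": 0, "y": 0, "z": 0.0, "ax": 0, "ay": 0, "az": 0, "claw": 0.03}, {"x": 0, "y": 0, "z": 0.0, "ax": 0, "ay": 0, "az": 0, "claw": 0.06}, {"x": 0, "y": 0, "z": 0, "ax": 0, "ay": 0, "az": 0, "claw": 0.06}, {"x": 0, "y": 0, "z": 0, "ax": 0, "ay": 0, "az": 0, "claw": 0.06}, {"x": 0, "y": 0, "z": 0, "ax": 0, "ay": 0, "az": 0, "claw": 0.06}]'

```text
time_s: 11.45
ee_pos: [0.5004, -0.1563, 0.1581]
eef_rot: [3.141, 0.003, 1.606]
force: [-0.0, -0.3, 0.6]
grip_width: 0.0456
```

Released with no force left. I'll rise and check by camera.

Emit:
step_arm --steps '[{"x": 0, "y": 0, "z": -0.02, "ax": 0, "ay": 0, "az": 0, "claw": 0.06}, {"x": 0, "y": 0, "z": -0.04, "ax": 0, "ay": 0, "az": 0, "claw": 0.08}, {"x": 0, "y": 0, "z": -0.04, "ax": 0, "ay": 0, "az": 0, "claw": 0.09}, {"x": 0, "y": 0, "z": 0, "ax": 0, "ay": 0, "az": 0, "claw": 0.09}, {"x": 0, "y": 0, "z": 0, "ax": 0, "ay": 0, "az": 0, "claw": 0.09}]'

```text
time_s: 11.87
ee_pos: [0.4997, -0.1557, 0.2608]
eef_rot: [-3.139, 0.002, 1.606]
force: [0.0, 0.0, -0.8]
grip_width: 0.0789
```

```bash
python3 - <<'E'
from h import *
o=ctrl.get_obs();p,d=vision.camera('wrist'); np.savez('pics/w8.npz',p=p,d=d,pos=o['ee_pos'],rot=o['eef_rot'])
cv2.imwrite('pics/w8.png',p[:,:,::-1])
C=cam('wrist',o); W=cloud(C,d)
r=np.hypot(W[...,0]-.5,W[...,1]+.1545)
for lo,hi in ((.13,.143),(.143,.156),(.17,.2)):
    m=(W[...,2]>lo)&(W[...,2]<hi)&(r<.045); print(lo,m.sum(),np.median(W[m],0) if m.any() else '')
m=(W[...,2]>.145)&(W[...,2]<.156)&(r<.045); P=W[m]; A=np.c_[P[:,:2]-P[:,:2].mean(0),np.ones(len(P))]; print('flange plane',np.linalg.lstsq(A,P[:,2],rcond=None)[0])
m2=(W[...,2]>.175)&(W[...,2]<.2)&(r<.045); P=W[m2];A=np.c_[P[:,:2]-P[:,:2].mean(0),np.ones(len(P))]; print('bar plane',np.linalg.lstsq(A,P[:,2],rcond=None)[0])
E
```

```text
0.13 2050 [ 0.4955 -0.1388  0.1397]
0.143 3774 [ 0.5018 -0.1516  0.1515]
0.17 2018 [ 0.4999 -0.1512  0.1868]
flange plane [-0.0007 -0.0034  0.1515]
bar plane [ 0.0095 -0.0154  0.1867]
```

View pics/w8.png

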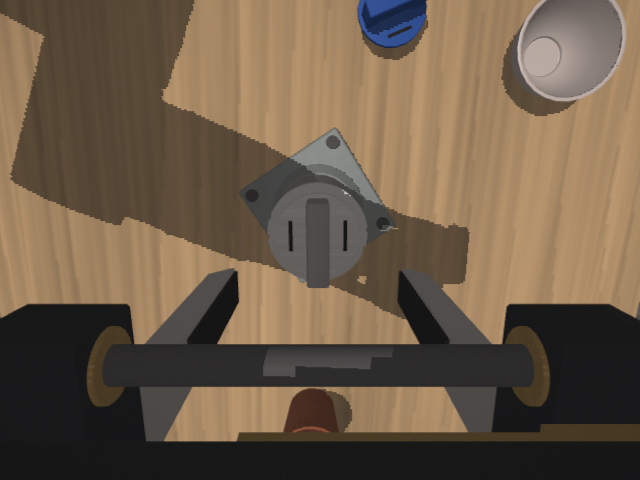

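The wrist picture shows the cap level in the mouth at (317,232), with its bar turned a quarter from the slots and the fingers clear. From depth, the flange is 11.8 mm and the bar top 47.0 mm above the collar, so the underside is 21.7-22.0 mm below the mouth, which is locked.

```bash
python3 - <<'E'
from h import *
collar('pics/w8.npz')
print(ctrl.get_obs()['time_s'],ctrl.get_obs()['joint_vel']); print(ticket.hand_in())
E
```

```text
pics/w8.npz collar centre tool mm [ 1.9244  0.2911 39.6155] R=40: [1.8778 0.3268] n 280 rms 0.2511307546046696
11.9167 [ 0.0019  0.0167  0.0233  0.0008 -0.0146 -0.0008]
the job is handed in; nothing more can be done
None
```

The cap is in the extruder, locked and released, and I handed the job in at about 11.9 s. I put it in through the slots, pressed it to the flange (about 22 N on the wrist), and turned it about 1.4 rad clockwise until the torque rose. Then I eased the turn back slightly and let it spring up.

**Last checks that agreed:**
- **Height:** depth readings put the underside 21.7–22.0 mm below the mouth, inside the 20.2–23.3 mm locked range. Before I let go, an upward pull met a firm stop at that height.
- **Level and released:** the flange tilt is below 0.01 rad. The fingers are open and about 10 cm above where they released the cap, with no force left on the wrist.
- **Bystanders:** nothing touched the bowl, jar or pot on the way. I did not measure their positions again at the end.

**Disagreements and gaps:**
- **Camera calibration:** the wrist camera mount first read about 2 mm different from later readings. I aligned the cap using differences within a single picture instead.
- **Slot angle:** two estimates differed, 3.066 and about 3.04 rad. The lugs went in at 3.042.
- **Sideways force:** it reached about 10 N near the stop, and the tool turned about 0.06 rad past the expected stop before I backed it off.
- **Centring:** I did not measure the locked cap's sideways offset separately. The tool was at most about 1.6 mm from my estimate of the axis, against the 4 mm limit.

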